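Weigh out a portion of hazelnuts with the portion scoop

ROBOT

A 6-joint arm with a two-finger parallel gripper is mounted at the origin on a cart in front of the work surface, level with it; the furniture and walls round the work are solid. World frame = base frame: x ahead of the robot, y to its left, z up, the work surface at z = 0. Lengths are in m, angles in rad, forces in N, time in s.
With the tool pointing down it reaches from about 0.275 to 1 m from the base axis. Payload 8.4 kg.
Tool frame: the origin (TCP) lies midway between the tips of the shut fingers; the grasp point (between the pads) lies 19 mm behind it (arm.grasp_offset is the distance from the TCP to the grasp point, in m); z points along the fingers, y is the line along which they close (so a half turn about z gives the same grasp; the last joint's range is limited). The gripper opens to 85 mm and grips with 20 to 120 N. Pads are 22 mm wide; open, the fingers measure 114 mm over their backs; the gripper's body (76 mm by 85 mm) begins 54 mm behind the grasp point. The pads swing forward as they close: fully open they stand 13 mm farther back than shut.
Start: joints at [1.279, 0.353, 1.633, -0, 1.155, -0.002], TCP at [0.179, 0.599, 0.231] pointing down, gripper open.
Joint ranges: [-2.63, 2.63], [-0.92, 2.1], [0.06, 2.66], [-1.3, 4.44], [0, 2.69], [-3.02, 3.02]. Speed limits (rad/s): [2.22, 2.22, 2.79, 3.14, 3.14, 3.14].

INTERFACE

Orientations are given as a unit quaternion [w, x, y, z].
In Python, from rig import arm gives the robot as it stands. The module is installed in compiled form; this text tells all that it offers.
- The arm moves only by the tool play_rows, never from a script. Its argument "increments" is a list of rows, each a list of 3 entries, a list of its own where there are three numbers: the shift along the tool's x, y, z normalised to -1 to 1, where 1 is 0.4 m, then the turn, a rotation vector about the tool's x, y, z normalised to -1 to 1, where 1 is 2 pi rad, then the opening, from -1 (shut) to 1 (fully open). In form: [[[tx, ty, tz], [wx, wy, wz], fingers], ...]. A call has 1 to 20 rows; each row is the pose to reach, as a shift and turn from the pose commanded when the call began, along the tool's axes at that moment, turning the shorter way round; what a row does not reach only later rows make up. A row lasts 1/8 s, in which the tool goes at most 62.5 mm and 10.7 degrees, less where a joint would pass 70% of its speed; a pose out of reach is approached as far as the arm can. A call with a number of a shift or a turn outside -1 to 1 is refused whole. A call with a gripper value outside its range is refused whole. The fingers move at their own pace and stop on an object; "squeeze" is the grip in N (left out, the last holds). Time passes only in rows, so rows that repeat a pose let the fingers close. It gives the time, the measured TCP pose, the force, the opening and the grip force at its end, in the units of the state.
- arm.sense(): the state, without advancing time (a new reading comes with each control period).
- arm.read_camera(name): name is "side" or "top" or "wrist"; returns a dict with "color" (480x640x3 uint8, red, green, blue), "K" (3x3 intrinsics, pixels), "position" and "attitude" of the camera in the world. Camera axes: x right, y up, looking along -z (the intrinsics and any distortion apply to the point x, -y, -z); pixel columns grow to the right and rows downward; lengths in m; the calibration is good to about 2 mm. A picture is of the moment at which its call begins. There is no depth.
- arm.hand_in(): hands the job in; it is judged then, once.
Trained networks look in a picture, given as the dict that the camera call returned (one of the last four; its "shot" number tells which), for a name from the list of things; names that differ only in an ending like _2 or _b are one class to them, and where a whole thing is asked for, a point or a joint stands for the part that bears it (a point fixed in the world has none). Each returns a list of dicts, best first, with "score" (0 to 1); they miss things now and then, are a little off and sometimes report something else, mostly with a low value. They report only what shows in the picture. A call takes as long as a camera call.
- arm.recognise(picture, label): "bbox" ([left, top, right, bottom] in pixels, round what is visible of it).
- arm.regions_of(picture, label): "region" (480x640 bool, what is visible of it) and "bbox" ([left, top, right, bottom] in pixels, round what is visible of it).
- arm.tip_of(picture, label): "location" ([row, column] in pixels: a listed point, or the origin of a listed thing).
The state is a dict: "t": time; "q": joint angles; "joint_vel": joint speeds; "tau": joint torques, N m; "ee_pos": TCP position; "tool_rot": TCP orientation; "wrist_force": force on the tool from outside, world axes, zero at the start; "torque": the same for the moment, N m; "gripper_width": finger opening in m; "finger_force": force on a finger pad.
Only numpy, scipy, OpenCV 4.12 (cv2) and the standard library are available. Lean on these libraries where they do the work, as an engineer would, in place of code of your own. Each camera call takes 0.05 s, during which the arm holds its last target. There are 200 camera calls.

TASK

Take the portion scoop from its tray and scoop hazelnuts out of the bin into the dish on the scale, without touching them with the gripper, until the scale's pointer stands at the long one-portion mark (a quarter turn) or beyond; one scoopful may not be enough, so watch the dial. Spill none: every nut ends in the dish or in the bin. Then lay the scoop back with its bowl in the tray, mouth up and empty; leave the dish standing on the scale and don't disturb the things standing round about.

Things in the scene. Friction and masses are not known exactly. Their poses are not given: they have to be found in the camera images.
- bin: narrow steel pan in a counter-top caddy, fixed, 206 (x) x 106 (y) mm. Origin on the table under it; x along its length (to the robot's right), z up. Inside x -95 to 75, y -35 to 35 mm, rim z 90; floor falls straight from z 22 at x -95 to 12 at x 10, then curves up (radius 60 about x 15, z 72) to an upright back at x 75, z 116 high; 12 mm bevels along its sides. Hazelnuts lie loose in it
- scale: mechanical portion scale, fixed: wedge-shaped housing 156 x 132 mm, 80 mm high, round 72 mm dial on the slope that faces the robot (-x). Origin on the table under the housing, z up. On top a square weighing pan, 116 x 116 mm with a 7 mm lip, centred at x = 20 mm; its floor is at z = 101 mm at reading zero and sinks 5.3 mm for every 30 g
- scale_pointer (a joint): pointer on the dial, rad, clockwise from straight up (0 = empty dish, already allowed for). Long marks at 0, 1/4, 1/2 and 3/4 turn, a short mark every 1/16 turn (7.5 g); 1/4 turn (1.57 rad, the long mark to the right) is 30 g, one portion; full scale 4.71 rad is 90 g
- dish: ribbed cream ramekin standing on the scale's weighing pan, loose, 120 g; 68 mm across the rim, 37 mm high, inside about 48 to 56 mm across, inner floor 5 mm up. Origin at the centre of its underside, z up
- tray: small steel sheet pan lying on the table, fixed, 228 (x) x 163 (y) mm outside, 209 x 144 mm inside, floor 3 mm up, rim 27 mm up. Origin on the table under its centre, x away from the robot
- scoop: portion scoop, 180 g, bowl down in the tray, mouth up, handle over the near rim. Origin: mid-length, underside; y from handle to bowl, z out of the mouth. Handle: rod 24.6 mm thick, axis at z 12 mm, y -110 to -9 mm. Bowl: half-round, 58 mm wide, centre y 81 mm, rim z 28 mm, front lip y 110 mm; inside 50 mm wide, 24 deep, wall flaring 25 degrees (nuts stay in till tipped some 70 degrees)
- scoop_bowl (a point): centre of the scoop's bowl, 16 mm above its bottom (same axes as the scoop)
- scoop_grip (a point): point on the axis of the scoop's handle, 35 mm behind the origin (same axes as the scoop)
- nut_0: whole hazelnut in its shell, nearly round, 19 to 20 mm, about 8 to 16 g, loose in the bin; origin at its centre
- nut_1: whole hazelnut in its shell, nearly round, 19 to 20 mm, about 8 to 16 g, loose in the bin; origin at its centre
- nut_2: whole hazelnut in its shell, nearly round, 19 to 20 mm, about 8 to 16 g, loose in the bin; origin at its centre
- nut_3: whole hazelnut in its shell, nearly round, 19 to 20 mm, about 8 to 16 g, loose in the bin; origin at its centre
- nut_4: whole hazelnut in its shell, nearly round, 19 to 20 mm, about 8 to 16 g, loose in the bin; origin at its centre
- nut_5: whole hazelnut in its shell, nearly round, 19 to 20 mm, about 8 to 16 g, loose in the bin; origin at its centre
- nut_6: whole hazelnut in its shell, nearly round, 19 to 20 mm, about 8 to 16 g, loose in the bin; origin at its centre
- mill_a: bystander: salt mill with a grey cap, 44 x 44 x 90 mm; origin at the centre of its underside
- mill_b: bystander: pepper mill with a grey cap, 44 x 44 x 90 mm; origin at the centre of its underside
- timer: bystander: round wind-up kitchen timer, 62 x 62 x 44 mm; origin at the centre of its underside
- spice: bystander: spice jar, 45 x 44 x 100 mm; origin at the centre of its underside

How it is judged:
On the way, in this order (a step that is already met when the one before it is completed fails the run):
1. a hazelnut is carried in the bowl of the scoop, lifted clear of the bin (height (world z) of scoop_bowl above 0.12 m and distance between any of nut_0, nut_1, nut_2, nut_3, nut_4, nut_5, nut_6 and scoop_bowl below 0.03 m), for 0.2 s.
2. the pointer stands at the one-portion mark or beyond with the dish on the scale and neither scoop nor robot touching dish or scale (value of joint scale_pointer above 1.5 rad and contact force between each of scoop, the arm, the fingers and dish below 0.05 N and contact force between each of scoop, the arm, the fingers and scale below 0.05 N and angle between dish's own z axis and vertical below 0.15 rad), for 0.3 s.
At the end, for the whole second after the job is handed in: Pointer at rest beyond 1.5 rad (the mark is 1.57); every nut in the dish (31 mm from its axis at most) or in the bin; dish upright on the weighing pan within 30 mm of its centre; scoop still in the tray, bowl down on its floor within the rim, mouth up (tilt under 0.35 rad) (value of joint scale_pointer above 1.5 rad and velocity of joint scale_pointer below 0.3 rad/s and ((horizontal distance between nut_0 and dish below 0.031 m and z of nut_0 in the frame of dish between 0.005 and 0.055 m) or (x of nut_0 in the frame of bin between -0.096 and 0.076 m and y of nut_0 in the frame of bin between -0.036 and 0.036 m and z of nut_0 in the frame of bin between 0.01 and 0.08 m)) and ((horizontal distance between nut_1 and dish below 0.031 m and z of nut_1 in the frame of dish between 0.005 and 0.055 m) or (x of nut_1 in the frame of bin between -0.096 and 0.076 m and y of nut_1 in the frame of bin between -0.036 and 0.036 m and z of nut_1 in the frame of bin between 0.01 and 0.08 m)) and ((horizontal distance between nut_2 and dish below 0.031 m and z of nut_2 in the frame of dish between 0.005 and 0.055 m) or (x of nut_2 in the frame of bin between -0.096 and 0.076 m and y of nut_2 in the frame of bin between -0.036 and 0.036 m and z of nut_2 in the frame of bin between 0.01 and 0.08 m)) and ((horizontal distance between nut_3 and dish below 0.031 m and z of nut_3 in the frame of dish between 0.005 and 0.055 m) or (x of nut_3 in the frame of bin between -0.096 and 0.076 m and y of nut_3 in the frame of bin between -0.036 and 0.036 m and z of nut_3 in the frame of bin between 0.01 and 0.08 m)) and ((horizontal distance between nut_4 and dish below 0.031 m and z of nut_4 in the frame of dish between 0.005 and 0.055 m) or (x of nut_4 in the frame of bin between -0.096 and 0.076 m and y of nut_4 in the frame of bin between -0.036 and 0.036 m and z of nut_4 in the frame of bin between 0.01 and 0.08 m)) and ((horizontal distance between nut_5 and dish below 0.031 m and z of nut_5 in the frame of dish between 0.005 and 0.055 m) or (x of nut_5 in the frame of bin between -0.096 and 0.076 m and y of nut_5 in the frame of bin between -0.036 and 0.036 m and z of nut_5 in the frame of bin between 0.01 and 0.08 m)) and ((horizontal distance between nut_6 and dish below 0.031 m and z of nut_6 in the frame of dish between 0.005 and 0.055 m) or (x of nut_6 in the frame of bin between -0.096 and 0.076 m and y of nut_6 in the frame of bin between -0.036 and 0.036 m and z of nut_6 in the frame of bin between 0.01 and 0.08 m)) and angle between dish's own z axis and vertical below 0.1 rad and x of dish in the frame of scale between -0.01 and 0.05 m and y of dish in the frame of scale between -0.03 and 0.03 m and z of dish in the frame of scale between 0.08 and 0.11 m and angle between scoop's own z axis and vertical below 0.35 rad and height (world z) of scoop_bowl below 0.045 m and x of scoop_bowl in the frame of tray between -0.1 and 0.1 m and y of scoop_bowl in the frame of tray between -0.07 and 0.07 m and linear speed of scoop below 0.02 m/s); the robot touches nothing.
It fails at once if the gripper's fingers touch a hazelnut (contact force between the fingers and nut_0 above 0.3 N or contact force between the fingers and nut_1 above 0.3 N or contact force between the fingers and nut_2 above 0.3 N or contact force between the fingers and nut_3 above 0.3 N or contact force between the fingers and nut_4 above 0.3 N or contact force between the fingers and nut_5 above 0.3 N or contact force between the fingers and nut_6 above 0.3 N).
It fails at once if a bystander is moved by more than 30 mm (distance of any of mill_a, mill_b, timer, spice from where it was at the start of the episode above 0.03 m).
It also fails if it takes over 72 s, if anything falls off the work surface, if the arm or the gripper's body presses on something with over 40 N, if the wrist force passes 120 N, or if a joint passes its speed limit or range.

## Working session

There is one attempt and no reset: what is moved stays moved. The work goes in short steps, Python scripts to look and compute and a tool call to move; the robot and the scene stay as the last step left them, time stands still between calls to the robot, and variables do not carry over. Pictures are saved under pics/ and viewed, at most 10 in all, crops included, and the job is handed in when it is done.

Besides the shell and the picture viewer there is one more tool, called after ">>>" by a JSON object that holds its "api" and its "payload", one argument or row to a line. play_rows: Moves the arm, as the interface text tells. Its arguments: {"type":"object","properties":{"increments":{"type":"array"},"squeeze":{"type":"number"}},"required":["increments"]}

```bash
ls; mkdir -p pics; cat > h.py <<'E'
import numpy as np, cv2
from scipy.spatial.transform import Rotation as R
from rig import arm
def att(p):
    a=np.array(p["attitude"],float)
    return a if a.shape==(3,3) else R.from_quat(a[[1,2,3,0]]).as_matrix()
def ray(p,row,col):
    K=np.array(p["K"]); d=np.linalg.inv(K)@[col,row,1]
    d=att(p)@(d*[1,-1,-1]); return np.array(p["position"]),d/np.linalg.norm(d)
def atz(p,row,col,z):
    o,d=ray(p,row,col); return o+d*(z-o[2])/d[2]
def tri(obs):
    A=np.zeros((3,3));b=np.zeros(3)
    for p,r,c in obs:
        o,d=ray(p,r,c);M=np.eye(3)-np.outer(d,d);A+=M;b+=M@o
    X=np.linalg.solve(A,b)
    return X,[float(np.linalg.norm((np.eye(3)-np.outer(ray(*o)[1],ray(*o)[1]))@(X-o[0]["position"])))for o in obs]
def proj(p,X):
    c=att(p).T@(np.array(X)-p["position"]);u=np.array(p["K"])@[c[0],-c[1],-c[2]];return u[:2]/u[2]
def save(p,n,crop=None,f=1):
    im=p["color"][:,:,::-1]
    if crop: im=im[crop[1]:crop[3],crop[0]:crop[2]]
    cv2.imwrite("pics/"+n,cv2.resize(im,None,fx=f,fy=f,interpolation=2))
def pose():
    s=arm.sense();q=np.array(s["tool_rot"]);return np.array(s["ee_pos"]),R.from_quat(q[[1,2,3,0]])
E
cat > a.py <<'E'
from h import *
np.set_printoptions(precision=4,suppress=True)
s=arm.sense();print(s)
P={n:arm.read_camera(n) for n in("side","top","wrist")}
for n,p in P.items():
    print(n,p["position"],p["K"][0],att(p)[:,2]);save(p,n+"0.png")
    for l in ["bin","scale","dish","tray","scoop","scoop_bowl","scoop_grip","nut_0","mill_a","timer","spice"]:
        print(n,l,[(round(d["score"],2),np.round(d["location"]).tolist()) for d in arm.tip_of(p,l)[:8]])
E
python3 a.py
```

```text
pics
{'t': 0.0, 'q': array([ 1.2786,  0.3537,  1.6341,  0.    ,  1.1552, -0.0024]), 'joint_vel': array([ 0.0001,  0.0009,  0.    , -0.0009,  0.0001, -0.002 ]), 'tau': array([ -0.0029, -60.5268, -34.2071,  -0.0001,   0.0095,   0.    ]), 'ee_pos': array([0.1784, 0.5985, 0.2306]), 'tool_rot': array([-0.0001,  0.1444,  0.9895, -0.0007]), 'wrist_force': array([-0.5067, -0.0567, -0.078 ]), 'torque': array([-0.0218,  0.0163, -0.0455]), 'finger_force': 0.0, 'gripper_width': 0.085327269348664}
side [ 0.0491 -0.0813  0.9883] [575.9298   0.     307.4853] [-0.4663 -0.033   0.884 ]
side bin [(0.81, [304.0, 195.0])]
side scale [(0.69, [296.0, 303.0]), (0.62, [308.0, 184.0])]
side dish [(0.66, [264.0, 304.0])]
side tray [(0.87, [282.0, 442.0]), (0.29, [307.0, 182.0])]
side scoop [(0.94, [293.0, 441.0])]
side scoop_bowl [(0.91, [252.0, 442.0])]
side scoop_grip [(0.65, [306.0, 446.0]), (0.3, [303.0, 207.0])]
side nut_0 [(0.61, [292.0, 204.0]), (0.6, [250.0, 442.0]), (0.57, [298.0, 199.0]), (0.52, [297.0, 185.0]), (0.38, [308.0, 183.0]), (0.38, [312.0, 201.0]), (0.38, [299.0, 206.0])]
side mill_a [(0.
[... 482 characters left out ...]
l [(0.59, [238.0, 442.0]), (0.3, [266.0, 438.0])]
top scoop_grip [(0.82, [302.0, 440.0]), (0.2, [294.0, 191.0])]
top nut_0 [(0.65, [284.0, 197.0]), (0.61, [309.0, 195.0]), (0.57, [302.0, 176.0]), (0.55, [297.0, 189.0]), (0.48, [308.0, 191.0]), (0.48, [285.0, 298.0]), (0.47, [292.0, 181.0]), (0.46, [298.0, 202.0])]
top mill_a [(0.8, [197.0, 160.0]), (0.74, [197.0, 310.0])]
top timer [(0.86, [177.0, 368.0])]
top spice [(0.79, [139.0, 214.0])]
wrist [0.1101 0.6185 0.3739] [365.6597   0.     322.9631] [-0.2695  0.0823  0.9595]
wrist bin []
wrist scale []
wrist dish []
wrist tray []
wrist scoop []
wrist scoop_bowl []
wrist scoop_grip []
wrist nut_0 []
wrist mill_a []
wrist timer []
wrist spice []
```

View pics/side0.png

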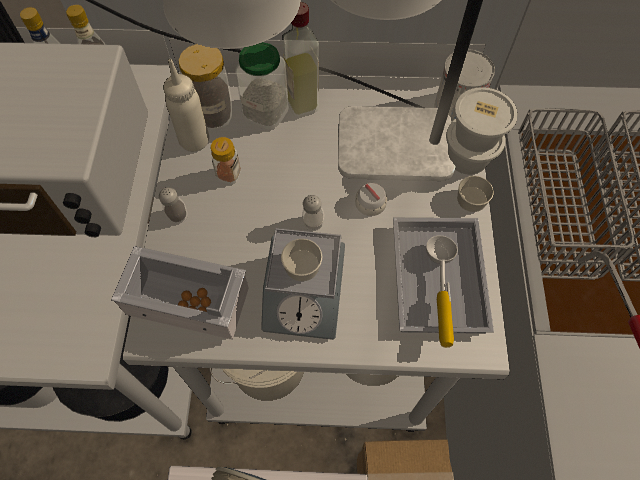

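View pics/top0.png

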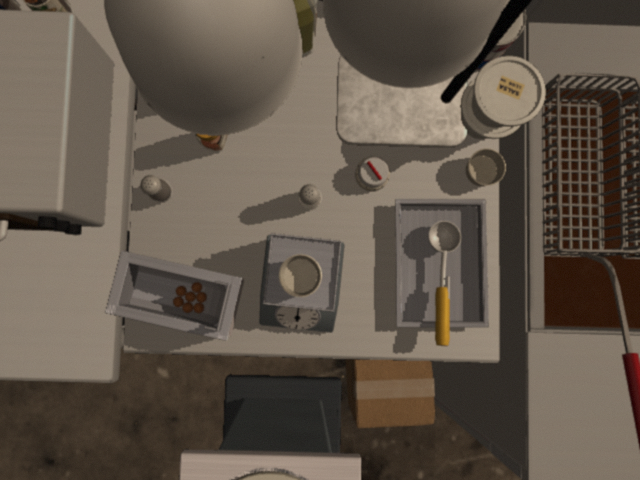

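The pictures show the bin at left (side ~180,290) with the nuts in a cluster near its right-hand end, the scale at the centre with the dial at zero, and the tray at right. The scoop's bowl is at side (441,247) and its yellow handle runs to (446,343).

```bash
cat > b.py <<'E'
from h import *
np.set_printoptions(precision=3,suppress=True)
P={n:arm.read_camera(n) for n in("side","top")}
s,t=P["side"],P["top"]
for l in ["bin","scale","dish","tray","scoop","scoop_bowl","scoop_grip","mill_a","mill_b","timer","spice"]:
    a=arm.tip_of(s,l);b=arm.tip_of(t,l)
    best=[]
    for i in a[:3]:
        for j in b[:3]:
            X,e=tri([(s,*i["location"]),(t,*j["location"])]);best.append((max(e),i["score"]*j["score"],X))
    for e,sc,X in sorted(best,key=lambda k:k[0])[:2]: print(l,X,round(e,4),round(sc,2))
for n,p in P.items():
    for l in ["bin","scale","dish","scoop","tray"]:
        r=arm.regions_of(p,l)[:1]
        if r:
            m=r[0]["region"].astype(np.uint8);c=max(cv2.findContours(m,0,1)[0],key=cv2.contourArea)
            print(n,l,r[0]["score"],r[0]["bbox"],cv2.minAreaRect(c), cv2.approxPolyDP(c,4,True).reshape(-1,2).tolist())
k=np.vstack([np.hstack([cv2.resize(s["color"][190:350,100:350],None,fx=1.6,fy=1.6),cv2.resize(s["color"][190:350,380:500],None,fx=1.6,fy=1.6)]),np.hstack([cv2.resize(t["color"][190:350,100:350],None,fx=1.6,fy=1.6),cv2.resize(t["color"][190:350,380:500],None,fx=1.6,fy=1.6)])])
print(k.shape);cv2.imwrite("pics/c.png",cv2.resize(k[:,:,::-1],None,fx=1.15,fy=1.15))
E
python3 b.py
```

```text
scale [ 0.447 -0.044  0.004] 0.0022 0.65
dish [ 0.465 -0.043  0.111] 0.0004 0.59
dish [0.506 0.057 0.201] 0.1266 0.17
scoop [ 0.461 -0.293  0.021] 0.0004 0.71
scoop_bowl [ 0.56  -0.348 -0.217] 0.004 0.3
scoop_bowl [ 0.537 -0.295  0.033] 0.0042 0.44
scoop_grip [ 0.427 -0.293  0.029] 0.0006 0.75
scoop_grip [ 0.424 -0.164  0.405] 0.036 0.17
mill_a [0.6   0.211 0.026] 0.0015 0.61
mill_a [ 0.604 -0.057  0.008] 0.0022 0.61
mill_b [0.6   0.211 0.026] 0.0015 0.61
mill_b [ 0.604 -0.057  0.008] 0.0022 0.61
timer [ 0.646 -0.158  0.019] 0.001 0.48
timer [ 0.401 -0.036  0.485] 0.0929 0.51
spice [0.707 0.121 0.015] 0.0001 0.69
side bin 0.73 [112.4, 248.7, 247.7, 337.3] ((180.05320739746094, 291.1866455078125), (129.2050018310547, 71.71711730957031), 13.448614120483398) [[133, 249], [112, 298], [125, 314], [232, 336], [247, 289], [243, 270], [146, 247]]
side scale 0.96 [259.7, 227.4, 344.1, 339.7] ((302.375732421875, 283.05517578125), (78.1562271118164, 104.95023345947266), 5.806726932525635) [[276, 229], [263, 284], [262, 330], [333, 338], [343, 243], [337, 235]]
side dish 0.79 [280.7, 238.1, 321.
[... 994 characters left out ...]
] ((300.5000305175781, 275.5000305175781), (42.42640686035156, 42.42640686035156), 45.0) [[303, 254], [289, 257], [279, 272], [283, 288], [299, 297], [313, 293], [321, 280], [317, 262]]
top scoop 0.77 [429.9, 220.6, 462.0, 345.2] ((444.5, 283.0), (126.0, 31.0), 90.0) [[439, 220], [430, 229], [429, 242], [442, 254], [435, 291], [435, 343], [444, 346], [450, 339], [447, 253], [458, 247], [460, 234], [454, 223]]
top tray 0.75 [398.0, 200.6, 488.3, 330.4] ((442.0, 263.5), (129.0, 92.0), 90.0) [[397, 199], [397, 325], [435, 325], [441, 254], [430, 245], [428, 232], [435, 223], [448, 220], [461, 232], [460, 245], [448, 253], [445, 267], [451, 281], [450, 327], [487, 328], [485, 202]]
(512, 592, 3)
```

View pics/c.png

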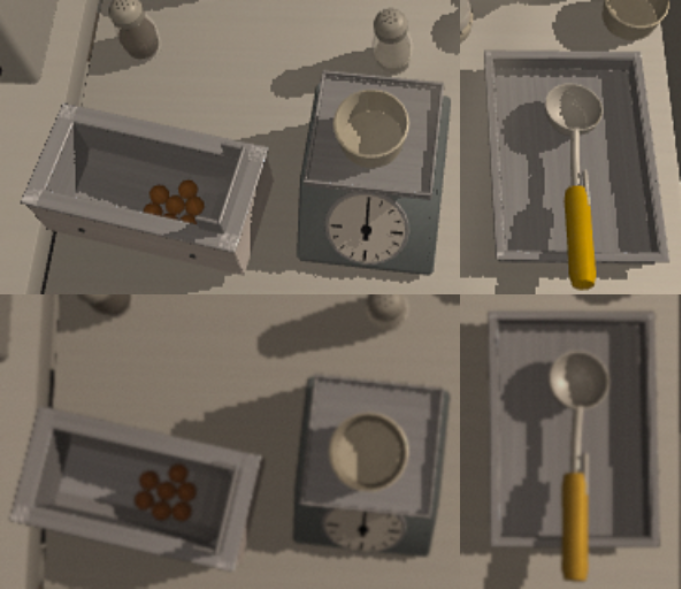

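```bash
cat > c.py <<'E'
from h import *
np.set_printoptions(precision=4,suppress=True)
s,t=arm.read_camera("side"),arm.read_camera("top")
def o(x,y,top,right):
    y-=294.4*top
    return 190+y/1.84, (380+(x-460)/1.84 if right else 100+x/1.84)
D=dict(bin_bl=((65,107),(40,410),0),bin_br=((268,148),(262,457),0),bin_fl=((27,200),(12,522),0),bin_fr=((242,240),(235,568),0),
 pan_bl=((322,74),(310,377),0),pan_br=((446,84),(446,391),0),pan_fl=((302,182),(301,502),0),pan_fr=((436,194),(433,517),0),
 dish=((371,122),(369,450),0),
 bowl=((574,104),(579,377),1),hend=((581,284),(575,578),1),hfront=((576,188),(575,473),1),
 tray_bl=((486,52),(489,313),1),tray_br=((638,54),(653,314),1),tray_fl=((497,260),(490,542),1),tray_fr=((667,262),(658,546),1))
for k,(a,b,r) in D.items():
    X,e=tri([(s,*o(*a,0,r)),(t,*o(*b,1,r))]);print(k,X,round(e[0],4))
D=[]
na,nb=[[d["location"] for d in arm.tip_of(p,"nut_0")] for p in(s,t)]
for i in na:
  for j in nb:
    X,e=tri([(s,*i),(t,*j)])
    if e[0]<.006 and X[1]>.1 and X[2]<.1: print("nut",X,round(e[0],4))
E
python3 c.py
```

```text
bin_bl [0.4923 0.2517 0.0948] 0.0006
bin_br [0.4561 0.0531 0.0964] 0.0017
bin_fl [0.3931 0.2664 0.1041] 0.0005
bin_fr [0.3596 0.0681 0.1129] 0.0013
pan_bl [0.5279 0.0095 0.1109] 0.0008
pan_br [ 0.5185 -0.1091  0.1165] 0.0007
pan_fl [0.4175 0.0167 0.1102] 0.0023
pan_fr [ 0.4082 -0.1012  0.115 ] 0.0
dish [ 0.4641 -0.0426  0.1419] 0.0011
bowl [ 0.5437 -0.2947  0.0394] 0.0002
hend [ 0.3546 -0.2887  0.048 ] 0.0018
hfront [ 0.4521 -0.2908  0.0407] 0.0006
tray_bl [ 0.6035 -0.2086  0.0347] 0.0001
tray_br [ 0.6076 -0.3665  0.0336] 0.001
tray_fl [ 0.384  -0.2152  0.0198] 0.0001
tray_fr [ 0.3852 -0.3737  0.0286] 0.0006
nut [0.4296 0.1618 0.046 ] 0.0023
nut [0.4207 0.16   0.0678] 0.0014
nut [ 0.4379  0.148  -0.0176] 0.0053
nut [0.4029 0.1255 0.073 ] 0.003
nut [0.4214 0.1309 0.0259] 0.0021
nut [0.4377 0.1431 0.0337] 0.0007
nut [0.4278 0.1416 0.0578] 0.0048
nut [ 0.4373  0.1534 -0.0142] 0.0006
nut [0.4271 0.1516 0.0119] 0.0036
nut [0.4024 0.1303 0.0764] 0.0024
nut [0.4065 0.1384 0.0652] 0.0029
nut [ 0.4372  0.1626 -0.0651] 0.0005
nut [ 0.4264  0.1605 -0.0363] 0.0039
nut [0.4007 0.1377 0.0343] 0.0023
nut [0.4049 0.1462 0.022 ] 0.0032
nut [ 0.4288  0.1739 -0.0058] 0.0039
nut [0.4194 0.1718 0.018 ] 0.0001
```

```bash
cat >> h.py <<'E'
G=.019; AL=np.radians(30)
def scoopR(az,th,roll=0):
    az,th=np.radians([az,th]);y=np.array([np.cos(th)*np.cos(az),np.cos(th)*np.sin(az),-np.sin(th)])
    x=np.array([np.sin(az),-np.cos(az),0]);M=np.column_stack([x,y,np.cross(x,y)])
    return M@R.from_euler('y',roll,degrees=True).as_matrix()
def tool(ref,X,az,th,yg=-.045,roll=0,al=None):
    """scoop-frame point ref (y,z) placed at world X -> TCP pose"""
    al=AL if al is None else al
    S=scoopR(az,th,roll);sx,sy,sz=S.T;c,s=np.cos(al),np.sin(al)
    T=np.column_stack([-c*sy-s*sz,-sx,-c*sz+s*sy])
    g=np.array(X)+S@[0,yg-ref[0],.012-ref[1]]
    return g+G*T[:,2],T
def rows(targets,start=None):
    p,r=start or pose()
    for X,T in targets:
        d=r.inv().apply(np.array(X)-p)/.4; w=(r.inv()*R.from_matrix(T)).as_rotvec()/(2*np.pi)
        print([np.round(d,4).tolist(),np.round(w,4).tolist()],"world",np.round(X,3),"mm",round(np.linalg.norm(d)*400),"deg",round(np.linalg.norm(w)*360,1))
E
cat > d.py <<'E'
from h import *
g=[.417,-.291,.033]
T0=tool((-.045,.012),g,-1.8,8.6)[1]
rows([([.36,.25,.33],T0),([.40,-.27,.22],T0),(tool((-.045,.012),g,-1.8,8.6)[0]-T0[:,2]*.09,T0)])
E
python3 d.py
```

```text
[[-0.6839, -0.7064, -0.2468], [-0.0077, -0.0591, -0.0406]] world [0.36 0.25 0.33] mm 405 deg 26.0
[[-1.1511, -1.9236, 0.0282], [-0.0077, -0.0591, -0.0406]] world [ 0.4  -0.27  0.22] mm 897 deg 26.0
[[-1.1443, -1.9784, 0.3304], [-0.0077, -0.0591, -0.0406]] world [ 0.391 -0.29   0.099] mm 924 deg 26.0
```

>>> {"api": "play_rows", "payload": {
  "increments": [
    [[-0.684, -0.706, -0.247], [-0.008, -0.059, -0.041], 1],
    [[-0.684, -0.706, -0.247], [-0.008, -0.059, -0.041], 1],
    [[-0.684, -0.706, -0.247], [-0.008, -0.059, -0.041], 1],
    [[-0.684, -0.706, -0.247], [-0.008, -0.059, -0.041], 1],
    [[-0.684, -0.706, -0.247], [-0.008, -0.059, -0.041], 1],
    [[-0.684, -0.706, -0.247], [-0.008, -0.059, -0.041], 1],
    [[-0.684, -0.706, -0.247], [-0.008, -0.059, -0.041], 1],
    [[-0.684, -0.706, -0.247], [-0.008, -0.059, -0.041], 1],
    [[-0.684, -0.706, -0.247], [-0.008, -0.059, -0.041], 1],
    [[-0.684, -0.706, -0.247], [-0.008, -0.059, -0.041], 1]
  ]
}}

```text
t: 4.95
ee_pos: [0.3597, 0.2509, 0.3297]
tool_rot: [0.185, 0.014, 0.983, -0.002]
wrist_force: [-0.0, 0.6, -0.6]
gripper_width: 0.0858
finger_force: 0.0
```

```bash
python3 d.py; python3 -c "
from h import *
print(arm.sense()['q'],arm.sense()['t'])"
```

```text
[[-0.0011, -0.0021, -0.0004], [0.0004, -0.0002, 0.0005]] world [0.36 0.25 0.33] mm 1 deg 0.2
[[-0.0282, -1.2992, 0.3037], [0.0004, -0.0002, 0.0005]] world [ 0.4  -0.27  0.22] mm 534 deg 0.2
[[0.1012, -1.3506, 0.5776], [0.0004, -0.0002, 0.0005]] world [ 0.391 -0.29   0.099] mm 589 deg 0.2
[ 0.81971452 -0.19235815  2.06485227 -0.32116894  1.03843332 -0.59131852] 4.95
```

>>> {"api": "play_rows", "payload": {
  "increments": [
    [[-0.022, -1.0, 0.2], [0, 0, 0], 1],
    [[-0.022, -1.0, 0.2], [0, 0, 0], 1],
    [[-0.022, -1.0, 0.2], [0, 0, 0], 1],
    [[-0.022, -1.0, 0.2], [0, 0, 0], 1],
    [[-0.022, -1.0, 0.2], [0, 0, 0], 1],
    [[-0.022, -1.0, 0.2], [0, 0, 0], 1],
    [[-0.022, -1.0, 0.2], [0, 0, 0], 1],
    [[-0.022, -1.0, 0.2], [0, 0, 0], 1]
  ]
}}

```text
t: 5.95
ee_pos: [0.3856, -0.154, 0.2573]
tool_rot: [0.185, 0.017, 0.983, -0.002]
wrist_force: [-0.5, 0.0, -0.0]
gripper_width: 0.0852
finger_force: 0.0
```

```bash
python3 d.py; python3 -c "
from h import *
print(arm.sense()['q'],arm.sense()['t'])"
```

```text
[[0.0259, 1.0077, -0.2031], [0.0001, -0.0003, -0.0004]] world [0.36 0.25 0.33] mm 411 deg 0.2
[[-0.009, -0.2887, 0.103], [0.0001, -0.0003, -0.0004]] world [ 0.4  -0.27  0.22] mm 123 deg 0.2
[[0.1199, -0.3405, 0.3771], [0.0001, -0.0003, -0.0004]] world [ 0.391 -0.29   0.099] mm 209 deg 0.2
[-0.52761512 -0.2025079   2.23821934  0.24679143  0.79135221 -2.21047976] 5.95
```

>>> {"api": "play_rows", "payload": {
  "increments": [
    [[-0.009, -0.289, 0.103], [0, 0, 0], 1],
    [[-0.009, -0.289, 0.103], [0, 0, 0], 1],
    [[-0.009, -0.289, 0.103], [0, 0, 0], 1],
    [[0.1, -0.34, 0.3], [0, 0, 0], 1],
    [[0.1, -0.34, 0.3], [0, 0, 0], 1],
    [[0.1, -0.34, 0.3], [0, 0, 0], 1]
  ]
}}

```text
t: 6.7
ee_pos: [0.3876, -0.2844, 0.1297]
tool_rot: [0.184, 0.014, 0.983, 0.0]
wrist_force: [-0.0, -0.2, -0.1]
gripper_width: 0.0853
finger_force: 0.0
```

```bash
cat > e.py <<'E'
from h import *
np.set_printoptions(precision=4,suppress=True)
w=arm.read_camera("wrist");save(w,"w1.png");t=arm.read_camera("top")
print(arm.sense()["q"],w["position"])
for l in ["scoop","scoop_grip","scoop_bowl"]:
    for d in arm.tip_of(w,l)[:2]:
        print(l,d["location"],d["score"],atz(w,*d["location"],.033))
        for e in arm.tip_of(t,l)[:1]: print("  tri top",*tri([(w,*d["location"]),(t,*e["location"])]))
r=arm.regions_of(w,"scoop")
for g in r[:1]:
    m=g["region"];print(g["bbox"])
    for row in range(30,480,30):
        c=np.where(m[row])[0]
        if len(c): print(row,c.min(),c.max(),atz(w,row,(c.min()+c.max())/2,.033))
E
python3 e.py; python3 d.py
```

```text
[-0.8235  0.1676  2.228   0.5311  0.5432 -2.7965] [ 0.2696 -0.2824  0.2373]
scoop [258.7, 314.4] 0.78 [ 0.446  -0.2926  0.033 ]
  tri top [ 0.4529 -0.2918  0.0243] [0.0012615203990896907, 0.0012615203990895998]
scoop_grip [237.9, 308.9] 0.77 [ 0.4265 -0.2956  0.033 ]
  tri top [ 0.426  -0.2917  0.0316] [0.004122080375980845, 0.004122080375980717]
scoop_bowl [331.0, 314.6] 0.75 [ 0.5295 -0.2959  0.033 ]
  tri top [ 0.5359 -0.2935  0.0269] [0.002966795814109692, 0.002966795814109686]
[282.4, 138.6, 344.8, 355.7]
150 291 327 [ 0.3606 -0.2922  0.033 ]
180 291 330 [ 0.3807 -0.2923  0.033 ]
210 293 329 [ 0.4031 -0.293   0.033 ]
240 295 328 [ 0.4284 -0.2939  0.033 ]
270 299 322 [ 0.4571 -0.296   0.033 ]
300 308 318 [ 0.4901 -0.2956  0.033 ]
330 283 341 [ 0.5281 -0.2982  0.033 ]
[[-0.0775, 1.3395, -0.4994], [0.0003, 0.0001, 0.0004]] world [0.36 0.25 0.33] mm 573 deg 0.2
[[-0.1047, 0.0427, -0.194], [0.0003, 0.0001, 0.0004]] world [ 0.4  -0.27  0.22] mm 90 deg 0.2
[[0.0251, -0.0086, 0.0797], [0.0003, 0.0001, 0.0004]] world [ 0.391 -0.29   0.099] mm 34 deg 0.2
```

View pics/w1.png

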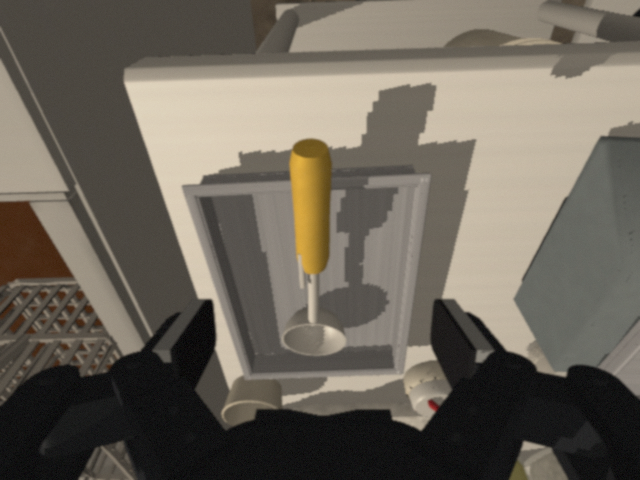

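```bash
sed -i 's/AL=np.radians(30)/AL=np.radians(20)/' h.py; cat > d.py <<'E'
from h import *
g=[.417,-.2925,.033]
X,T=tool((-.045,.012),g,-1.8,8.6)
rows([(X-T[:,2]*.07,T),(X-T[:,2]*.03,T),(X,T)])
E
python3 d.py
```

```text
[[0.0029, -0.0125, 0.1317], [0.0002, 0.0279, 0.0004]] world [ 0.407 -0.292  0.083] mm 53 deg 10.0
[[0.0203, -0.0126, 0.2302], [0.0002, 0.0279, 0.0004]] world [ 0.415 -0.292  0.044] mm 93 deg 10.0
[[0.0334, -0.0126, 0.304], [0.0002, 0.0279, 0.0004]] world [ 0.421 -0.293  0.014] mm 122 deg 10.0
```

>>> {"api": "play_rows", "payload": {
  "increments": [
    [[0.003, -0.0125, 0.132], [0, 0.028, 0], 1],
    [[0.003, -0.0125, 0.132], [0, 0.028, 0], 1],
    [[0.003, -0.0125, 0.132], [0, 0.028, 0], 1],
    [[0.02, -0.0125, 0.23], [0, 0.028, 0], 1],
    [[0.02, -0.0125, 0.23], [0, 0.028, 0], 1],
    [[0.033, -0.0125, 0.304], [0, 0.028, 0], 1],
    [[0.033, -0.0125, 0.304], [0, 0.028, 0], 1],
    [[0.033, -0.0125, 0.304], [0, 0.028, 0], 1]
  ]
}}

```text
t: 8.15
ee_pos: [0.4203, -0.2926, 0.015]
tool_rot: [0.099, 0.015, 0.995, -0.001]
wrist_force: [0.4, 0.5, 0.8]
gripper_width: 0.0854
finger_force: 0.0
```

```bash
python3 d.py; python3 -c "
from h import *
print(arm.sense()['q'],arm.sense()['t'])"
```

```text
[[-0.0007, 0.0003, -0.1733], [0.0003, -0.0002, 0.0003]] world [ 0.407 -0.292  0.083] mm 69 deg 0.2
[[-0.0008, 0.0001, -0.0733], [0.0003, -0.0002, 0.0003]] world [ 0.415 -0.292  0.044] mm 29 deg 0.2
[[-0.0009, 0.0, 0.0017], [0.0003, -0.0002, 0.0003]] world [ 0.421 -0.293  0.014] mm 1 deg 0.2
[-0.69298076  0.45714009  2.13840657  0.31309314  0.40796405 -2.51376631] 8.15
```

Good prediction; close and lift slightly.

>>> {"api": "play_rows", "payload": {
  "increments": [
    [[0, 0, 0], [0, 0, 0], -1],
    [[0, 0, 0], [0, 0, 0], -1],
    [[0, 0, 0], [0, 0, 0], -1],
    [[0, 0, 0], [0, 0, 0], -1],
    [[0, 0, 0], [0, 0, 0], -1],
    [[0, 0, -0.15], [0, 0, 0], -1],
    [[0, 0, -0.3], [0, 0, 0], -1],
    [[0, 0, -0.5], [0, 0, 0], -1],
    [[0, 0, -0.5], [0, 0, 0], -1]
  ],
  "squeeze": 80
}}

```text
t: 9.28
ee_pos: [0.3817, -0.2925, 0.2134]
tool_rot: [0.1, 0.014, 0.995, -0.002]
wrist_force: [0.3, 0.9, -2.9]
gripper_width: 0.0226
finger_force: 78.7
```

```bash
cat > f.py <<'E'
from h import *
np.set_printoptions(precision=4,suppress=True)
s=arm.sense();print(s["q"],s["t"],s["gripper_width"],s["wrist_force"])
w=arm.read_camera("wrist");save(w,"w2.png")
p,r=pose()
for l,y,z in [("scoop_bowl",.081,.016),("scoop",0,0),("scoop_grip",-.035,.012)]:
    X,T=tool((-.045,.012),[0,0,0],0,0)   # tool->scoop rel
    S=r.as_matrix()@T.T@scoopR(0,0); g=p-G*r.as_matrix()[:,2]
    q=g+S@[0,y+.045,z-.012]; print(l,"expect rc",proj(w,q)[::-1],[ (d["location"],round(d["score"],2)) for d in arm.tip_of(w,l)[:2]])
    np.save("S.npy",S)
E
python3 f.py
```

```text
[-0.7499  0.0681  2.0612  0.1718  0.8665 -2.3936] 9.275 0.022637192637962687 [ 0.3332  0.9298 -2.9402]
scoop_bowl expect rc [476.9187 324.0911] []
scoop expect rc [368.8778 324.2867] [([370.7, 324.6], 0.7)]
scoop_grip expect rc [343.1958 324.5356] [([349.1, 322.4], 0.71)]
```

View pics/w2.png

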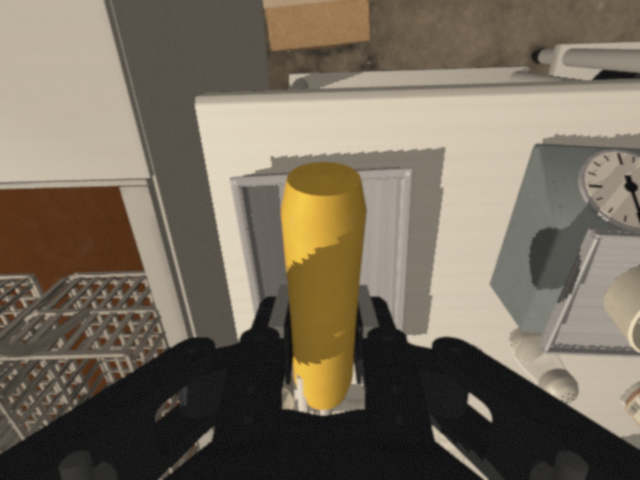

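The scoop is held square between the pads (handle at col 324), the origin at row 370 matching the model; dial reads zero.

```bash
cat > g.py <<'E'
from h import *
B=np.array([.425,.160,0]);az=-100.3
a=np.radians(az);bx=np.array([np.cos(a),np.sin(a),0]);by=np.array([-np.sin(a),np.cos(a),0])
def binp(x,y,z): return B+bx*x+by*y+[0,0,z]
C=(.081,.028)
if __name__=="__main__":
    rows([([.40,-.10,.36],tool(C,[0,0,0],-50,20)[1]),(tool(C,binp(-.03,0,.20),az,35))])
E
python3 g.py
```

```text
[[-0.1071, 0.4798, -0.3628], [0.0135, 0.0292, 0.1338]] world [ 0.4  -0.1   0.36] mm 244 deg 49.6
[[-0.1457, 1.4947, -0.049], [-0.0088, 0.0536, 0.2757]] world [0.451 0.305 0.241] mm 601 deg 101.2
```

>>> {"api": "play_rows", "payload": {
  "increments": [
    [[-0.107, 0.48, -0.363], [0.0135, 0.029, 0.134], -1],
    [[-0.107, 0.48, -0.363], [0.0135, 0.029, 0.134], -1],
    [[-0.107, 0.48, -0.363], [0.0135, 0.029, 0.134], -1],
    [[-0.107, 0.48, -0.363], [0.0135, 0.029, 0.134], -1],
    [[-0.107, 0.48, -0.363], [0.0135, 0.029, 0.134], -1],
    [[-0.107, 0.48, -0.363], [0.0135, 0.029, 0.134], -1],
    [[-0.107, 0.98, -0.363], [0.0135, 0.029, 0.15], -1],
    [[-0.107, 0.98, -0.363], [0.0135, 0.029, 0.17], -1],
    [[-0.107, 0.98, -0.363], [0.0135, 0.029, 0.2], -1],
    [[-0.107, 0.98, -0.363], [0.0135, 0.029, 0.2], -1]
  ]
}}

```text
t: 10.72
ee_pos: [0.4053, 0.1023, 0.3589]
tool_rot: [-0.007, 0.6, 0.8, 0.018]
wrist_force: [1.1, -0.7, -2.1]
gripper_width: 0.0223
finger_force: 79.1
```

```bash
python3 g.py; python3 -c "
from h import *
print(arm.sense()['q'],arm.sense()['t'])"
```

```text
[[-0.4811, -0.1546, -0.0219], [0.0043, -0.0046, -0.0658]] world [ 0.4  -0.1   0.36] mm 202 deg 23.8
[[0.4438, 0.2465, 0.3152], [-0.0078, 0.0349, 0.0737]] world [0.451 0.305 0.241] mm 239 deg 29.5
[ 0.2150569  -0.10652635  1.88156705  0.03559896  1.3489568  -0.07710279] 10.725
```

>>> {"api": "play_rows", "payload": {
  "increments": [
    [[0.444, 0.246, 0.15], [-0.008, 0.035, 0.074], -1],
    [[0.444, 0.246, 0.15], [-0.008, 0.035, 0.074], -1],
    [[0.444, 0.246, 0.15], [-0.008, 0.035, 0.074], -1],
    [[0.444, 0.246, 0.315], [-0.008, 0.035, 0.074], -1],
    [[0.444, 0.246, 0.315], [-0.008, 0.035, 0.074], -1],
    [[0.444, 0.246, 0.315], [-0.008, 0.035, 0.074], -1]
  ]
}}

```text
t: 11.48
ee_pos: [0.4514, 0.302, 0.2416]
tool_rot: [-0.082, 0.762, 0.635, 0.1]
wrist_force: [1.2, 0.2, 0.2]
gripper_width: 0.0222
finger_force: 79.1
```

```bash
cat > k.py <<'E'
from h import *
from g import *
import sys
np.set_printoptions(precision=4,suppress=True)
P={n:arm.read_camera(n) for n in("side","top")}
s=arm.sense();print(s["q"],s["t"])
p,r=pose()
# scoop frame from tool
X0,T0=tool((0,0),[0,0,0],0,0);S0=scoopR(0,0)
S=r.as_matrix()@T0.T@S0; o=p+r.as_matrix()@T0.T@(-X0)
print("origin",o,"y",S[:,1],"z",S[:,2])
def b(X): d=X-B; return np.array([d@bx,d@by,d[2]])
L={n:arm.tip_of(q,"scoop_bowl")[:1] for n,q in P.items()}
bc=o+S@[0,.081,.016];print("bowl expected",bc,"bin frame",b(bc))
for n,q in P.items():
    print(n,"exp",proj(q,bc)[::-1],[(d["location"],round(d["score"],2)) for d in L[n]])
if all(L.values()): X,e=tri([(P[n],*L[n][0]["location"]) for n in P]);print("bowl seen",X,e,b(X))
n=sys.argv[1]
k=np.hstack([cv2.resize(P[m]["color"][190:350,90:350],None,fx=1.5,fy=1.5) for m in P]);cv2.imwrite("pics/"+n,k[:,:,::-1])
E
python3 k.py k1.png
```

```text
[0.4557 0.1321 1.9232 0.258  0.9388 0.4995] 11.575
origin [0.4466 0.2679 0.2269] y [-0.145  -0.8053 -0.5749] z [-0.1087 -0.5645  0.8182]
bowl expected [0.4332 0.1936 0.1935] bin frame [-0.0345  0.002   0.1935]
side exp [254.4871 148.105 ] [([256.4, 147.6], 0.66)]
top exp [290.1439 138.1121] [([294.0, 137.7], 0.9)]
bowl seen [0.4276 0.1924 0.1981] [0.00019241346950622554, 0.00019241346950618643] [-0.0324 -0.0032  0.1981]
```

View pics/k1.png

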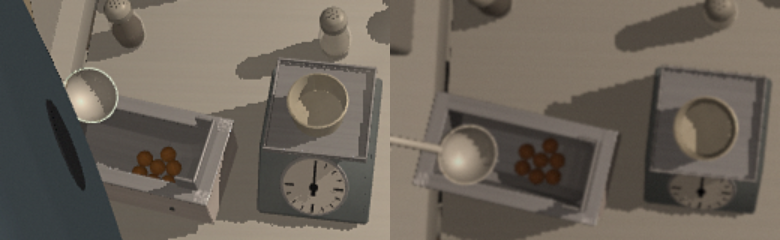

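Bowl over the bin's left part, aligned with its axis; nuts cluster at bin centre-right. Now tilt to 70° and descend.

```bash
cat > m.py <<'E'
from h import *
from g import *
def sc(x,z,th,y=.002): return tool(C,binp(x,y,z),az,th)
if __name__=="__main__":
    rows([sc(-.043,.20,70),sc(-.043,.10,70),sc(-.043,.055,70)])
E
python3 m.py
```

```text
[[-0.0341, 0.0004, -0.1536], [0.0012, 0.0968, 0.0002]] world [0.448 0.273 0.301] mm 63 deg 34.9
[[-0.0994, -0.0013, 0.0877], [0.0012, 0.0968, 0.0002]] world [0.448 0.273 0.201] mm 53 deg 34.9
[[-0.1288, -0.0021, 0.1963], [0.0012, 0.0968, 0.0002]] world [0.448 0.273 0.156] mm 94 deg 34.9
```

>>> {"api": "play_rows", "payload": {
  "increments": [
    [[-0.034, 0.006, -0.154], [0.001, 0.097, 0], -1],
    [[-0.034, 0.006, -0.154], [0.001, 0.097, 0], -1],
    [[-0.034, 0.006, -0.154], [0.001, 0.097, 0], -1],
    [[-0.034, 0.006, -0.154], [0.001, 0.097, 0], -1],
    [[-0.099, 0.005, 0.088], [0.001, 0.097, 0], -1],
    [[-0.099, 0.005, 0.088], [0.001, 0.097, 0], -1],
    [[-0.129, 0.004, 0.196], [0.001, 0.097, 0], -1],
    [[-0.129, 0.004, 0.196], [0.001, 0.097, 0], -1]
  ]
}}

```text
t: 12.68
ee_pos: [0.4483, 0.2725, 0.1527]
tool_rot: [-0.272, 0.696, 0.58, 0.323]
wrist_force: [0.1, 0.0, -0.9]
gripper_width: 0.0228
finger_force: 79.2
```

```bash
python3 k.py k2.png; python3 -c "
from m import *
print(arm.sense()['wrist_force']);rows([sc(-.043,.055,70),sc(-.043,.045,70)])"
```

```text
[ 0.0323  0.3496  2.2417  1.3118  0.8869 -0.8515] 12.775
origin [0.4466 0.2546 0.1215] y [-0.0601 -0.3361 -0.9399] z [-0.1676 -0.9248  0.3414]
bowl expected [0.4391 0.2126 0.0508] bin frame [-0.0542  0.0044  0.0508]
side exp [286.9119 158.9329] [([285.7, 160.1], 0.62)]
top exp [286.1857 150.3841] []
[ 1.36103279 -0.23619845 -1.64665132]
[[-0.0015, -0.0066, 0.001], [0.0002, -0.0002, 0.0005]] world [0.448 0.273 0.156] mm 3 deg 0.2
[[-0.0207, -0.0067, 0.0171], [0.0002, -0.0002, 0.0005]] world [0.448 0.273 0.146] mm 11 deg 0.2
```

View pics/k2.png

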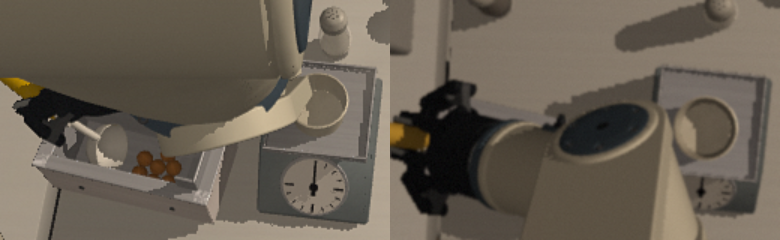

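Image: scoop bowl upright inside bin's left part (side ~107,152 in crop), nuts to its right; wrist leans over toward the scale but forces are nil. Feel for the floor.

>>> {"api": "play_rows", "payload": {
  "increments": [
    [[-0.01, 0, 0.008], [0, 0, 0], -1],
    [[-0.015, 0, 0.012], [0, 0, 0], -1],
    [[-0.02, 0, 0.016], [0, 0, 0], -1],
    [[-0.02, 0, 0.016], [0, 0, 0], -1]
  ]
}}

```text
t: 13.38
ee_pos: [0.4495, 0.2738, 0.1454]
tool_rot: [-0.272, 0.695, 0.581, 0.325]
wrist_force: [-0.2, 3.2, 8.9]
gripper_width: 0.0226
finger_force: 79.4
```

```bash
cat > n.py <<'E'
from m import *
import sys
W=eval(sys.argv[1]);rows([sc(x/1000,z/1000,th,y=.0044) for x,z,th in W])
E
python3 n.py "[(-43,46.5,70),(-20,45,70),(0,43.5,70),(15,42.5,69),(22.8,43,66),(30,46,58),(36,51,48),(41,57,38),(44,64,30),(45,72,26),(44,90,24),(40,120,22),(30,150,20)]"
```

```text
[[0.0025, 0.0016, -0.0041], [-0.0002, -0.0005, 0.0002]] world [0.45  0.273 0.147] mm 2 deg 0.2
[[-0.0372, 0.0015, -0.0459], [-0.0002, -0.0005, 0.0002]] world [0.446 0.25  0.146] mm 24 deg 0.2
[[-0.0721, 0.0014, -0.0819], [-0.0002, -0.0005, 0.0002]] world [0.442 0.231 0.144] mm 44 deg 0.2
[[-0.0977, 0.0014, -0.1037], [-0.0002, -0.0033, 0.0002]] world [0.44  0.218 0.142] mm 57 deg 1.2
[[-0.1088, 0.0014, -0.1032], [-0.0002, -0.0117, 0.0002]] world [0.439 0.215 0.138] mm 60 deg 4.2
[[-0.1176, 0.0014, -0.0786], [-0.0002, -0.0339, 0.0002]] world [0.44  0.22  0.129] mm 57 deg 12.2
[[-0.1298, 0.0014, -0.0454], [-0.0001, -0.0617, 0.0002]] world [0.442 0.227 0.117] mm 55 deg 22.2
[[-0.1474, 0.0014, -0.0148], [-0.0001, -0.0894, 0.0002]] world [0.443 0.232 0.104] mm 59 deg 32.2
[[-0.1617, 0.0014, 0.005], [-0.0001, -0.1117, 0.0002]] world [0.443 0.234 0.094] mm 65 deg 40.2
[[-0.1613, 0.0014, 0.0073], [-0.0001, -0.1228, 0.0002]] world [0.443 0.235 0.094] mm 65 deg 44.2
[[-0.1323, 0.0015, -0.0114], [-0.0001, -0.1283, 0.0002]] world [0.443 0.237 0.108] mm 53 deg 46.2
[[-0.0756, 0.0015, -0.0438], [-0.0001, -0.1339, 0.0002]] world [0.444 0.241 0.133] mm 35 deg 48.2
[[-0.0097, 0.0015, -0.0649], [-0.0001, -0.1394, 0.0002]] world [0.446 0.252 0.159] mm 26 deg 50.2
```

>>> {"api": "play_rows", "payload": {
  "increments": [
    [[0.0025, 0.0015, -0.004], [0, 0, 0], -1],
    [[-0.018, 0.0015, -0.025], [0, 0, 0], -1],
    [[-0.037, 0.0015, -0.046], [0, 0, 0], -1],
    [[-0.055, 0.0015, -0.064], [0, 0, 0], -1],
    [[-0.072, 0.0015, -0.082], [0, 0, 0], -1],
    [[-0.085, 0.0015, -0.093], [0, 0, 0], -1],
    [[-0.098, 0.0015, -0.104], [0, -0.003, 0], -1],
    [[-0.104, 0.0015, -0.104], [0, -0.008, 0], -1],
    [[-0.109, 0.0015, -0.103], [0, -0.012, 0], -1]
  ]
}}

```text
t: 14.5
ee_pos: [0.439, 0.2178, 0.1427]
tool_rot: [-0.255, 0.705, 0.589, 0.302]
wrist_force: [-4.9, 16.2, 45.6]
gripper_width: 0.0225
finger_force: 85.8
```

```bash
python3 n.py "[(22.8,43,66),(30,46,59),(36,51,51),(41,57,44),(44,64,39),(45,72,36),(45,90,34),(42,120,32),(30,150,30)]"
```

```text
[[-0.0123, 0.0024, 0.0025], [-0.0006, -0.0014, -0.0001]] world [0.439 0.215 0.138] mm 5 deg 0.6
[[-0.0192, 0.0025, 0.0222], [-0.0007, -0.0209, -0.0001]] world [0.44  0.219 0.131] mm 12 deg 7.5
[[-0.0259, 0.0026, 0.0457], [-0.0007, -0.0431, -0.0001]] world [0.441 0.224 0.123] mm 21 deg 15.5
[[-0.0334, 0.0027, 0.063], [-0.0007, -0.0626, -0.0]] world [0.442 0.227 0.116] mm 29 deg 22.5
[[-0.0355, 0.0027, 0.0708], [-0.0007, -0.0764, 0.0]] world [0.442 0.228 0.113] mm 32 deg 27.5
[[-0.0295, 0.0027, 0.07], [-0.0007, -0.0848, 0.0]] world [0.442 0.23  0.115] mm 30 deg 30.5
[[-0.0018, 0.0026, 0.0486], [-0.0007, -0.0903, 0.0]] world [0.442 0.231 0.129] mm 19 deg 32.5
[[0.0524, 0.0024, 0.0119], [-0.0007, -0.0959, 0.0001]] world [0.443 0.235 0.155] mm 22 deg 34.5
[[0.1219, 0.0022, -0.0087], [-0.0007, -0.1014, 0.0001]] world [0.445 0.248 0.18 ] mm 49 deg 36.5
```

```bash
cat > n2.py <<'E'
from m import *
import sys
c=eval(sys.argv[1]);W=eval(sys.argv[2]);f=lambda x,z,th:sc(x/1000,z/1000,th,y=.0044)
X,T=f(*c);rows([f(*k) for k in W],(X,R.from_matrix(T)))
E
python3 n2.py "(22.8,43,66)" "[(23,46.5,66),(28.5,49.6,59),(34,54,51),(38,59.5,44),(41,66,39),(42,73,36),(42,90,34),(42,120,32),(30,150,30)]"
```

```text
[[0.0059, -0.0, -0.0064], [0.0, 0.0, 0.0]] world [0.439 0.215 0.142] mm 4 deg 0.0
[[0.0024, -0.0, 0.0162], [0.0, -0.0194, 0.0]] world [0.44  0.22  0.135] mm 7 deg 7.0
[[-0.0044, -0.0, 0.0417], [0.0, -0.0417, 0.0]] world [0.441 0.226 0.126] mm 17 deg 15.0
[[-0.0108, -0.0, 0.0617], [0.0, -0.0611, 0.0]] world [0.442 0.23  0.118] mm 25 deg 22.0
[[-0.0137, -0.0, 0.0704], [0.0, -0.075, 0.0]] world [0.442 0.231 0.115] mm 29 deg 27.0
[[-0.0096, -0.0, 0.0712], [0.0, -0.0833, 0.0]] world [0.443 0.233 0.116] mm 29 deg 30.0
[[0.0161, -0.0, 0.0514], [-0.0, -0.0889, 0.0]] world [0.443 0.234 0.129] mm 22 deg 32.0
[[0.0648, -0.0, 0.0088], [0.0, -0.0944, 0.0]] world [0.443 0.235 0.155] mm 26 deg 34.0
[[0.1341, -0.0, -0.0124], [0.0, -0.1, -0.0]] world [0.445 0.248 0.18 ] mm 54 deg 36.0
```

>>> {"api": "play_rows", "payload": {
  "increments": [
    [[0.006, 0, -0.0065], [0, 0, 0], -1],
    [[0.004, 0, 0.005], [0, -0.01, 0], -1],
    [[0.002, 0, 0.016], [0, -0.0195, 0], -1],
    [[-0.001, 0, 0.029], [0, -0.031, 0], -1],
    [[-0.0045, 0, 0.042], [0, -0.042, 0], -1],
    [[-0.008, 0, 0.052], [0, -0.052, 0], -1],
    [[-0.011, 0, 0.062], [0, -0.061, 0], -1],
    [[-0.0135, 0, 0.07], [0, -0.075, 0], -1],
    [[-0.0095, 0, 0.071], [0, -0.083, 0], -1],
    [[0.003, 0, 0.061], [0, -0.086, 0], -1],
    [[0.016, 0, 0.051], [0, -0.089, 0], -1],
    [[0.04, 0, 0.03], [0, -0.092, 0], -1],
    [[0.065, 0, 0.009], [0, -0.094, 0], -1],
    [[0.1, 0, 0], [0, -0.1, 0], -1],
    [[0.134, 0, -0.012], [0, -0.1, 0], -1],
    [[0.134, 0, -0.012], [0, -0.1, 0], -1]
  ]
}}

```text
t: 16.5
ee_pos: [0.4454, 0.2479, 0.1795]
tool_rot: [-0.054, 0.764, 0.639, 0.065]
wrist_force: [0.5, -0.4, -1.4]
gripper_width: 0.0224
finger_force: 80.0
```

```bash
python3 k.py k3.png; python3 -c "
from m import *
w=arm.read_camera('wrist');t=arm.read_camera('top')
k=np.hstack([cv2.resize(w['color'],(400,300)),cv2.resize(t['color'][190:340,90:290],(400,300))]);cv2.imwrite('pics/k3b.png',k[:,:,::-1]);print(arm.sense()['wrist_force'])"
```

```text
[0.41   0.1896 2.0038 0.1854 0.8633 0.4736] 16.6
origin [0.438  0.2114 0.1644] y [-0.1545 -0.8551 -0.4948] z [-0.087  -0.4871  0.869 ]
bowl expected [0.4241 0.1343 0.1382] bin frame [0.0254 0.0037 0.1382]
side exp [275.8225 192.1807] [([273.0, 182.2], 0.57)]
top exp [296.9814 185.7566] [([297.4, 174.9], 0.78)]
bowl seen [0.4233 0.1484 0.1499] [0.00029375565697973866, 0.00029375565697968174] [0.0118 0.0004 0.1499]
[ 0.2209608   0.37722556 -2.05582943]
```

View pics/k3.png

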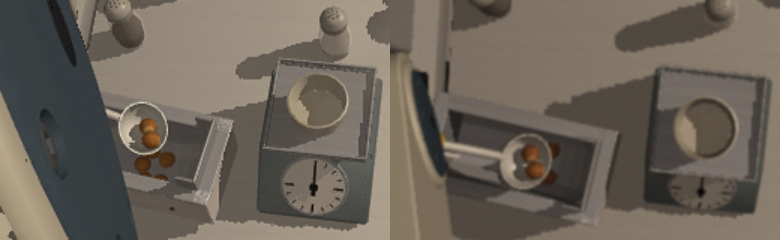

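Two nuts are in the bowl (top crop ~530,160), five left in the bin. The scoop slid ~13 mm in the grip, so I update the model and carry the nuts to the dish.

```bash
sed -i 's/yg=-.045/yg=-.032/' h.py; cat > q.py <<'E'
from m import *
D=np.array([.464,-.0426,0]);L=(.110,.028)
def dp(z,th,back=.008): return tool(L,D-bx*back+[0,0,z],az,th)
if __name__=="__main__":
    p,r=pose()
    rows([(p+[0,0,.07],r.as_matrix()),dp(.21,30),dp(.175,50),dp(.152,65),dp(.152,80),dp(.152,95)])
E
python3 q.py
```

```text
[[0.0293, -0.0002, -0.1725], [0.0, 0.0, 0.0]] world [0.444 0.247 0.248] mm 70 deg 0.0
[[-0.3139, 0.177, -0.2319], [-0.0002, 0.001, 0.0001]] world [0.489 0.097 0.248] mm 171 deg 0.4
[[-0.3627, 0.1769, -0.262], [-0.0003, 0.0566, 0.0001]] world [0.486 0.076 0.257] mm 192 deg 20.4
[[-0.423, 0.1768, -0.281], [-0.0003, 0.0983, 0.0]] world [0.481 0.052 0.26 ] mm 215 deg 35.4
[[-0.4917, 0.1767, -0.341], [-0.0003, 0.1399, 0.0]] world [0.476 0.021 0.28 ] mm 250 deg 50.4
[[-0.5735, 0.1765, -0.3812], [-0.0003, 0.1816, -0.0]] world [ 0.469 -0.013  0.29 ] mm 284 deg 65.4
```

View pics/k3b.png

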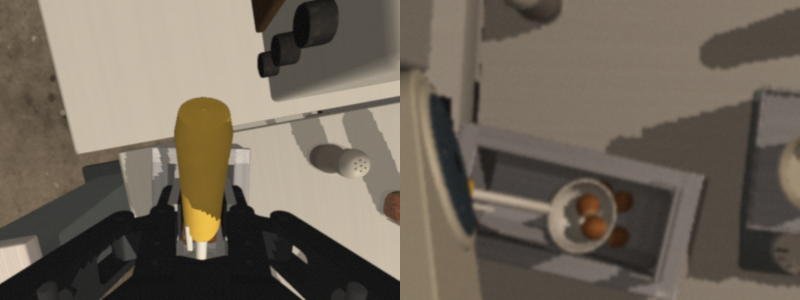

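Two nuts sit in the bowl (at ~590,213). Go.

>>> {"api": "play_rows", "payload": {
  "increments": [
    [[0.01, 0, -0.06], [0, 0, 0], -1],
    [[0.02, 0, -0.12], [0, 0, 0], -1],
    [[0.02, 0, -0.17], [0, 0, 0], -1],
    [[-0.04, 0.03, -0.18], [0, 0, 0], -1],
    [[-0.11, 0.07, -0.19], [0, 0, 0], -1],
    [[-0.18, 0.11, -0.21], [0, 0, 0], -1],
    [[-0.25, 0.145, -0.22], [0, 0, 0], -1],
    [[-0.295, 0.17, -0.23], [0, 0, 0], -1],
    [[-0.314, 0.177, -0.232], [0, 0, 0], -1],
    [[-0.314, 0.177, -0.232], [0, 0, 0], -1]
  ],
  "squeeze": 115
}}

```text
t: 18.05
ee_pos: [0.4896, 0.0976, 0.2487]
tool_rot: [-0.054, 0.765, 0.639, 0.064]
wrist_force: [0.4, -0.9, -1.4]
gripper_width: 0.0218
finger_force: 112.7
```

```bash
cat > v.py <<'E'
from q import *
np.set_printoptions(precision=4,suppress=True)
P={n:arm.read_camera(n) for n in("side","top")}
print(arm.sense()["t"],arm.sense()["q"])
p,r=pose();X0,T0=tool((0,0),[0,0,0],0,0);S=r.as_matrix()@T0.T;o=p-S@X0;S=S@scoopR(0,0)
bc=o+S@[0,.081,.016];print("bowl exp",bc,"theta",np.degrees(-np.arcsin(S[2,1])))
for l in("scoop_bowl","dish"):
    a=[arm.tip_of(P[n],l)[:1] for n in P]
    if all(a): print(l,*tri([(P[n],*k[0]["location"]) for n,k in zip(P,a)]))
for n in P:
    print(n,"nuts",[(round(d["score"],2),np.round(d["location"]).tolist()) for d in arm.tip_of(P[n],"nut_0") if d["score"]>.3],"bowl",np.round(proj(P[n],bc)[::-1]))
E
python3 v.py;python3 q.py
```

```text
18.15 [0.0834 0.1136 1.917  0.1857 1.0752 0.1762]
bowl exp [ 0.4711 -0.0034  0.2151] theta 29.66600989014177
scoop_bowl [0.4663 0.0006 0.2172] [0.0008750777349701247, 0.0008750777349701349]
dish [ 0.4632 -0.0426  0.1111] [0.0004534478527815146, 0.00045344785278153717]
side nuts [(0.68, [244.0, 282.0]), (0.39, [236.0, 277.0])] bowl [230. 276.]
top nuts [(0.45, [311.0, 199.0]), (0.42, [311.0, 193.0]), (0.39, [276.0, 279.0])] bowl [268. 273.]
[[0.0294, -0.0001, -0.1725], [0.0, 0.0, -0.0]] world [0.49  0.098 0.319] mm 70 deg 0.0
[[-0.0022, -0.0003, 0.0011], [-0.0001, 0.001, 0.0003]] world [0.489 0.097 0.248] mm 1 deg 0.4
[[-0.051, -0.0004, -0.029], [-0.0002, 0.0565, 0.0003]] world [0.486 0.076 0.257] mm 23 deg 20.3
[[-0.1114, -0.0005, -0.0481], [-0.0002, 0.0982, 0.0002]] world [0.481 0.052 0.26 ] mm 49 deg 35.3
[[-0.18, -0.0007, -0.1081], [-0.0003, 0.1398, 0.0002]] world [0.476 0.021 0.28 ] mm 84 deg 50.3
[[-0.2618, -0.0009, -0.1483], [-0.0003, 0.1815, 0.0002]] world [ 0.469 -0.013  0.29 ] mm 120 deg 65.3
```

>>> {"api": "play_rows", "payload": {
  "increments": [
    [[-0.025, 0.0075, -0.015], [0, 0.028, 0], -1],
    [[-0.051, 0.0075, -0.029], [0, 0.0565, 0], -1],
    [[-0.082, 0.0075, -0.04], [0, 0.078, 0], -1],
    [[-0.111, 0.0075, -0.048], [0, 0.098, 0], -1],
    [[-0.135, 0.0075, -0.07], [0, 0.112, 0], -1],
    [[-0.158, 0.0075, -0.09], [0, 0.126, 0], -1],
    [[-0.18, 0.0075, -0.108], [0, 0.14, 0], -1],
    [[-0.205, 0.0075, -0.123], [0, 0.153, 0], -1],
    [[-0.235, 0.0075, -0.137], [0, 0.168, 0], -1],
    [[-0.262, 0.0075, -0.148], [0, 0.1815, 0], -1],
    [[-0.262, 0.0075, -0.148], [0, 0.1815, 0], -1],
    [[-0.262, 0.0075, -0.148], [0, 0.1815, 0], -1],
    [[-0.262, 0.0075, -0.148], [0, 0.1815, 0], -1]
  ]
}}

```text
t: 20.08
ee_pos: [0.4728, -0.0137, 0.2902]
tool_rot: [-0.39, 0.609, 0.51, 0.467]
wrist_force: [-0.1, -0.3, -1.3]
gripper_width: 0.0219
finger_force: 113.3
```

```bash
python3 v.py; python3 -c "
from q import *
rows([dp(.152,95),dp(.20,70),dp(.25,40)])"
```

```text
20.175 [-0.6894  0.4841  1.9637  1.0092  1.6732 -0.9764]
bowl exp [ 0.4706 -0.0262  0.1823] theta 85.07739960336862
side nuts [] bowl [241. 292.]
top nuts [(0.68, [308.0, 187.0]), (0.66, [308.0, 196.0]), (0.49, [296.0, 188.0]), (0.47, [284.0, 188.0]), (0.43, [289.0, 198.0])] bowl [269. 289.]
[[0.0004, -0.0086, 0.0008], [-0.0002, 0.0001, 0.0]] world [ 0.469 -0.013  0.29 ] mm 3 deg 0.1
[[0.0991, -0.0085, 0.1199], [-0.0002, -0.0694, 0.0001]] world [0.479 0.042 0.316] mm 62 deg 25.0
[[0.1188, -0.0083, 0.2373], [-0.0002, -0.1527, 0.0001]] world [0.488 0.089 0.311] mm 106 deg 55.0
```

>>> {"api": "play_rows", "payload": {
  "increments": [
    [[0.05, 0, 0.02], [0, -0.025, 0], -1],
    [[0.099, -0.008, 0.12], [0, -0.069, 0], -1],
    [[0.099, -0.008, 0.12], [0, -0.069, 0], -1],
    [[0.119, -0.008, 0.237], [0, -0.153, 0], -1],
    [[0.119, -0.008, 0.237], [0, -0.153, 0], -1],
    [[0.3, -0.1, 0.237], [0, -0.153, 0], -1],
    [[0.42, -0.2, 0.237], [0, -0.153, 0], -1],
    [[0.42, -0.2, 0.237], [0, -0.153, 0], -1]
  ]
}}

```text
t: 21.48
ee_pos: [0.4167, 0.1343, 0.4308]
tool_rot: [-0.11, 0.755, 0.633, 0.134]
wrist_force: [-0.3, 0.4, -2.8]
gripper_width: 0.022
finger_force: 113.4
```

```bash
cat > dial.py <<'E'
from h import *
import sys
s=arm.read_camera("side");t=arm.read_camera("top");print(arm.sense()["t"],arm.sense()["ee_pos"])
# dial: dark pixels around hub; rectify ellipse with face segmentation in side view
im=cv2.resize(s["color"][282:340,260:342],None,fx=6,fy=6,interpolation=cv2.INTER_CUBIC);g=cv2.cvtColor(im,cv2.COLOR_RGB2GRAY)
a=cv2.resize(s["color"][190:345,90:350],(780,465));b=cv2.resize(t["color"][190:345,90:350],None,fx=1.5,fy=1.5)
for n,p in(("side",s),("top",t)): print(n,[(round(d["score"],2),np.round(d["location"]).tolist()) for d in arm.tip_of(p,"nut_0") if d["score"]>.25])
if len(sys.argv)>1: cv2.imwrite("pics/"+sys.argv[1],a[:,:,::-1])
# polar profile of darkness
c=np.array([299.5,314.5]) # col,row hub (side)
r=s["color"].astype(float).mean(2).astype(np.float32)
for ang in range(0,360,15):
    th=np.radians(ang);v=[cv2.getRectSubPix(r,(1,1),(float(c[0]+k*np.sin(th)),float(c[1]-k*.88*np.cos(th))))[0,0] for k in(6,8,10,12,14)]
    print(ang,np.round(v).astype(int).tolist())
E
python3 dial.py d1.png
```

```text
21.575 [0.4174421  0.13334115 0.42872431]
side [(0.69, [255.0, 303.0]), (0.45, [268.0, 294.0])]
top [(0.66, [273.0, 304.0]), (0.62, [276.0, 287.0]), (0.52, [291.0, 197.0]), (0.49, [282.0, 190.0])]
0 [93, 93, 93, 93, 53]
15 [94, 93, 92, 93, 93]
30 [94, 93, 93, 94, 95]
45 [93, 93, 92, 92, 93]
60 [108, 108, 107, 108, 108]
75 [71, 85, 96, 108, 109]
90 [33, 47, 63, 53, 66]
105 [91, 102, 94, 105, 101]
120 [102, 94, 107, 107, 108]
135 [95, 106, 107, 108, 108]
150 [101, 107, 107, 106, 107]
165 [109, 107, 107, 108, 108]
180 [109, 107, 106, 105, 109]
195 [102, 107, 107, 108, 109]
210 [95, 105, 107, 107, 107]
225 [94, 94, 99, 108, 107]
240 [98, 94, 93, 94, 93]
255 [27, 96, 93, 92, 93]
270 [18, 85, 94, 93, 94]
285 [85, 93, 94, 94, 95]
300 [94, 94, 94, 94, 94]
315 [94, 93, 93, 94, 94]
330 [93, 94, 93, 94, 93]
345 [93, 93, 93, 93, 93]
```

View pics/d1.png

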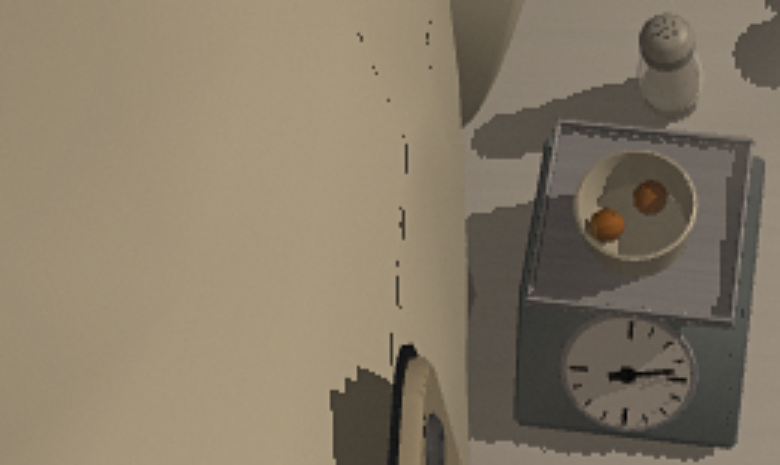

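Two nuts lie in the dish (side crop ~608,225 and 650,197); the pointer stands ~10° short of the right-hand long mark (≈1.4 rad), so another scoop is needed.

```bash
python3 - <<'E'
from m import *
rows([sc(-.04,.22,35,.004)])
E
```

```text
[[0.2649, 0.0164, 0.5548], [-0.0004, -0.0135, 0.0]] world [0.455 0.304 0.253] mm 246 deg 4.9
```

>>> {"api": "play_rows", "payload": {
  "increments": [
    [[0.265, 0.016, 0.3], [0, -0.0135, 0], -1],
    [[0.265, 0.016, 0.4], [0, -0.0135, 0], -1],
    [[0.265, 0.016, 0.555], [0, -0.0135, 0], -1],
    [[0.265, 0.016, 0.555], [0, -0.0135, 0], -1],
    [[0.265, 0.016, 0.555], [0, -0.0135, 0], -1],
    [[0.265, 0.016, 0.555], [0, -0.0135, 0], -1]
  ]
}}

```text
t: 22.42
ee_pos: [0.4555, 0.3033, 0.2536]
tool_rot: [-0.084, 0.761, 0.635, 0.099]
wrist_force: [0.1, 0.1, -1.8]
gripper_width: 0.0218
finger_force: 113.4
```

```bash
python3 - <<'E'
from m import *
np.set_printoptions(precision=3,suppress=True)
P={n:arm.read_camera(n) for n in("side","top")}
b=lambda X:np.array([(X-B)@bx,(X-B)@by])
for n,p in P.items():
    for d in arm.tip_of(p,"nut_0"):
        X=atz(p,*d["location"],.024);print(n,round(d["score"],2),np.round(d["location"]),b(X))
a=[arm.tip_of(P[n],"scoop_bowl")[:1] for n in P]
if all(a):
    X,e=tri([(P[n],*k[0]["location"]) for n,k in zip(P,a)]);print("bowl seen",b(X),X[2])
p,r=pose();X0,T0=tool((0,0),[0,0,0],0,0);S=r.as_matrix()@T0.T;o=p-S@X0;bc=o+S@scoopR(0,0)@[0,.081,.016];print("exp",b(bc),bc[2],arm.sense()["t"])
rows([sc(-.043,.20,70,.004),sc(-.043,.1,70,.004),sc(-.043,.055,70,.004),sc(-.043,.0485,70,.004)])
E
```

```text
side 0.64 [254. 306.] [0.183 0.138]
side 0.6 [290. 196.] [0.004 0.022]
side 0.57 [266. 292.] [0.163 0.106]
side 0.57 [310. 193.] [ 0.01  -0.015]
side 0.57 [301. 195.] [0.008 0.002]
side 0.55 [312. 198.] [ 0.02  -0.018]
side 0.39 [295. 205.] [0.023 0.018]
top 0.64 [284. 189.] [0.005 0.021]
top 0.62 [295. 186.] [0.003 0.001]
top 0.61 [291. 200.] [0.026 0.014]
top 0.53 [276. 289.] [0.174 0.071]
top 0.49 [272. 302.] [0.195 0.082]
top 0.4 [308. 195.] [ 0.024 -0.018]
top 0.39 [310. 190.] [ 0.015 -0.023]
top 0.19 [285. 300.] [0.195 0.06 ]
bowl seen [-0.048  0.003] 0.20244306921000804
exp [-0.047  0.005] 0.21275440227748227 22.725
[[-0.0654, -0.0018, -0.1014], [0.0001, 0.0969, 0.0001]] world [0.449 0.269 0.288] mm 48 deg 34.9
[[-0.1306, -0.0021, 0.1399], [0.0001, 0.0969, 0.0001]] world [0.449 0.269 0.188] mm 77 deg 34.9
[[-0.16, -0.0022, 0.2485], [0.0001, 0.0969, 0.0001]] world [0.449 0.269 0.143] mm 118 deg 34.9
[[-0.1642, -0.0023, 0.2642], [0.0001, 0.0969, 0.0001]] world [0.449 0.269 0.137] mm 124 deg 34.9
```

```bash
python3 - <<'E'
from m import *
rows([sc(-.04,.20,67,.003),sc(-.04,.1,67,.003),sc(-.04,.056,67,.003),sc(-.04,.047,67,.003)])
E
```

```text
[[-0.0641, -0.0043, -0.0915], [0.0001, 0.0885, 0.0001]] world [0.448 0.27  0.285] mm 45 deg 31.9
[[-0.1293, -0.0046, 0.1498], [0.0001, 0.0885, 0.0001]] world [0.448 0.27  0.185] mm 79 deg 31.9
[[-0.158, -0.0047, 0.256], [0.0001, 0.0885, 0.0001]] world [0.448 0.27  0.141] mm 120 deg 31.9
[[-0.1639, -0.0048, 0.2777], [0.0001, 0.0885, 0.0001]] world [0.448 0.27  0.132] mm 129 deg 31.9
```

>>> {"api": "play_rows", "payload": {
  "increments": [
    [[-0.064, -0.004, -0.0915], [0, 0.0885, 0], -1],
    [[-0.064, -0.004, -0.0915], [0, 0.0885, 0], -1],
    [[-0.064, -0.004, -0.0915], [0, 0.0885, 0], -1],
    [[-0.1, -0.004, 0.04], [0, 0.0885, 0], -1],
    [[-0.129, -0.0045, 0.15], [0, 0.0885, 0], -1],
    [[-0.145, -0.0045, 0.21], [0, 0.0885, 0], -1],
    [[-0.158, -0.0045, 0.256], [0, 0.0885, 0], -1],
    [[-0.158, -0.0045, 0.256], [0, 0.0885, 0], -1]
  ]
}}

```text
t: 23.72
ee_pos: [0.451, 0.2721, 0.1429]
tool_rot: [-0.256, 0.703, 0.588, 0.309]
wrist_force: [2.1, 4.1, 15.0]
gripper_width: 0.0216
finger_force: 114.6
```

```bash
cat > u.py <<'E'
from m import *
np.set_printoptions(precision=3,suppress=True)
print(arm.sense()["wrist_force"],arm.sense()["t"])
b=lambda X:np.array([(X-B)@bx,(X-B)@by,X[2]])
p,r=pose();X0,T0=tool((0,0),[0,0,0],0,0);M=r.as_matrix()@T0.T;o=p-M@X0;S=M@scoopR(0,0)
print("C",b(o+S@[0,.081,.028]),"th",np.degrees(np.arcsin(-S[2,1])))
s=arm.read_camera("side")
for d in arm.tip_of(s,"scoop_bowl")[:1]:
    bc=o+S@[0,.081,.016];print("side bowl exp",proj(s,bc)[::-1],d["location"],d["score"], "at y-plane", )
E
python3 u.py
```

```text
[ 2.109  4.125 15.016] 23.725
C [-0.043  0.006  0.058] th 67.31719049164602
side bowl exp [285.719 159.185] [282.5, 153.4] 0.7 at y-plane
```

```bash
sed -i 's/yg=-.032/yg=-.038/;s/radians(20)/radians(25.3)/' h.py; python3 u.py; python3 n.py "[(-40,48,70),(-20,46,70),(0,44.5,70),(15,44,69),(23,46.5,65)]"
```

```text
[ 2.459  4.511 13.715] 23.825
C [-0.05   0.006  0.047] th 72.53771002081119
side bowl exp [286.986 156.547] [284.5, 154.6] 0.67 at y-plane
[[-0.0132, -0.0024, -0.006], [0.0005, -0.007, 0.0007]] world [0.449 0.267 0.141] mm 6 deg 2.5
[[-0.0508, -0.0024, -0.0393], [0.0005, -0.007, 0.0007]] world [0.445 0.247 0.139] mm 26 deg 2.5
[[-0.0876, -0.0025, -0.0735], [0.0005, -0.007, 0.0007]] world [0.442 0.227 0.137] mm 46 deg 2.5
[[-0.1134, -0.0025, -0.0951], [0.0005, -0.0098, 0.0007]] world [0.439 0.214 0.136] mm 59 deg 3.5
[[-0.1213, -0.0026, -0.0939], [0.0006, -0.0209, 0.0006]] world [0.439 0.212 0.133] mm 61 deg 7.5
```

>>> {"api": "play_rows", "payload": {
  "increments": [
    [[-0.011, -0.0025, -0.008], [0, -0.007, 0], -1],
    [[-0.03, -0.0025, -0.025], [0, -0.007, 0], -1],
    [[-0.049, -0.0025, -0.041], [0, -0.007, 0], -1],
    [[-0.067, -0.0025, -0.058], [0, -0.007, 0], -1],
    [[-0.086, -0.0025, -0.075], [0, -0.007, 0], -1],
    [[-0.099, -0.0025, -0.086], [0, -0.008, 0], -1],
    [[-0.111, -0.0025, -0.097], [0, -0.01, 0], -1],
    [[-0.115, -0.0025, -0.097], [0, -0.015, 0], -1],
    [[-0.119, -0.0025, -0.096], [0, -0.021, 0], -1]
  ]
}}

```text
t: 25.05
ee_pos: [0.4351, 0.2102, 0.1303]
tool_rot: [-0.216, 0.723, 0.604, 0.257]
wrist_force: [0.4, 1.2, -2.4]
gripper_width: 0.0216
finger_force: 113.5
```

```bash
python3 u.py; python3 n2.py "(23,46.5,65)" "[(28.5,49.6,59),(34,54,51),(38,59.5,44),(41,66,39),(42,73,36),(42,90,34),(42,120,32),(30,150,30)]"
```

```text
[ 0.408  1.195 -2.446] 25.05
C [0.026 0.001 0.044] th 64.53271334592719
[[-0.0027, -0.0, 0.0154], [0.0, -0.0167, -0.0]] world [0.44  0.215 0.128] mm 6 deg 6.0
[[-0.0072, -0.0, 0.0385], [0.0, -0.0389, -0.0]] world [0.44  0.22  0.119] mm 16 deg 14.0
[[-0.0115, -0.0, 0.0564], [0.0, -0.0583, 0.0]] world [0.441 0.223 0.113] mm 23 deg 21.0
[[-0.0134, -0.0, 0.0635], [0.0, -0.0722, 0.0]] world [0.441 0.224 0.11 ] mm 26 deg 26.0
[[-0.009, -0.0, 0.0628], [0.0, -0.0806, 0.0]] world [0.441 0.225 0.111] mm 25 deg 29.0
[[0.0145, -0.0, 0.0395], [0.0, -0.0861, -0.0]] world [0.442 0.227 0.124] mm 17 deg 31.0
[[0.0584, -0.0, -0.0089], [-0.0, -0.0917, 0.0]] world [0.442 0.228 0.151] mm 24 deg 33.0
[[0.125, 0.0, -0.0383], [0.0, -0.0972, 0.0]] world [0.444 0.24  0.177] mm 52 deg 35.0
```

>>> {"api": "play_rows", "payload": {
  "increments": [
    [[-0.0015, 0.002, 0.007], [0, -0.008, 0], -1],
    [[-0.0025, 0.003, 0.0145], [0, -0.017, 0], -1],
    [[-0.004, 0.003, 0.025], [0, -0.028, 0], -1],
    [[-0.006, 0.003, 0.037], [0, -0.039, 0], -1],
    [[-0.008, 0.003, 0.046], [0, -0.049, 0], -1],
    [[-0.0095, 0.003, 0.055], [0, -0.058, 0], -1],
    [[-0.011, 0.003, 0.062], [0, -0.072, 0], -1],
    [[-0.007, 0.003, 0.061], [0, -0.08, 0], -1],
    [[0.004, 0.003, 0.05], [0, -0.083, 0], -1],
    [[0.016, 0.003, 0.038], [0, -0.086, 0], -1],
    [[0.037, 0.003, 0.014], [0, -0.089, 0], -1],
    [[0.058, 0.003, -0.009], [0, -0.092, 0], -1],
    [[0.09, 0.003, -0.025], [0, -0.097, 0], -1],
    [[0.125, 0, -0.038], [0, -0.097, 0], -1],
    [[0.125, 0, -0.038], [0, -0.097, 0], -1]
  ]
}}

```text
t: 27.02
ee_pos: [0.441, 0.2402, 0.175]
tool_rot: [-0.025, 0.766, 0.641, 0.03]
wrist_force: [1.0, 0.2, -2.4]
gripper_width: 0.0218
finger_force: 113.3
```

```bash
cat > z.py <<'E'
from m import *
np.set_printoptions(precision=4,suppress=True)
P={n:arm.read_camera(n) for n in("side","top")}
b=lambda X:np.array([(X-B)@bx,(X-B)@by,X[2]])
p,r=pose();X0,T0=tool((0,0),[0,0,0],0,0);M=r.as_matrix()@T0.T;o=p-M@X0;S=M@scoopR(0,0);bc=o+S@[0,.081,.016]
print(arm.sense()["t"],arm.sense()["wrist_force"],"bowl exp",b(bc),bc,"th",np.degrees(np.arcsin(-S[2,1])))
a=[arm.tip_of(P[n],"scoop_bowl")[:1] for n in P]
if all(a):
    X,e=tri([(P[n],*k[0]["location"]) for n,k in zip(P,a)]);print("bowl seen",b(X),X)
for n,q in P.items():
    print(n,"bowl px",proj(q,bc)[::-1])
    for d in arm.tip_of(q,"nut_0"): print("  nut",round(d["score"],2),np.round(d["location"]).tolist(),"bin-floor",b(atz(q,*d["location"],.024)))
E
python3 z.py
```

```text
27.125 [ 0.024   0.5016 -2.017 ] bowl exp [0.0259 0.001  0.1374] [0.4213 0.1343 0.1374] th 29.72638527242095
bowl seen [ 0.0264 -0.0019  0.1487] [0.4184 0.1343 0.1487]
side bowl px [277.5766 192.0199]
  nut 0.55 [280.0, 160.0] bin-floor [-0.0678  0.0266  0.024 ]
  nut 0.45 [266.0, 293.0] bin-floor [0.1637 0.1078 0.024 ]
  nut 0.44 [257.0, 306.0] bin-floor [0.1832 0.1308 0.024 ]
  nut 0.42 [301.0, 173.0] bin-floor [-0.0299 -0.007   0.024 ]
  nut 0.4 [278.0, 197.0] bin-floor [-0.0031  0.0466  0.024 ]
  nut 0.39 [301.0, 181.0] bin-floor [-0.0155 -0.0042  0.024 ]
  nut 0.2 [280.0, 440.0] bin-floor [0.4319 0.1381 0.024 ]
top bowl px [298.7649 185.7505]
  nut 0.65 [270.0, 304.0] bin-floor [0.1965 0.087  0.024 ]
  nut 0.62 [296.0, 193.0] bin-floor [0.0165 0.0023 0.024 ]
  nut 0.47 [278.0, 150.0] bin-floor [-0.0645  0.0171  0.024 ]
  nut 0.41 [276.0, 286.0] bin-floor [0.169  0.0693 0.024 ]
```

```bash
python3 - <<'E'
from q import *
p,r=pose();D=D+by*.003
import q; q.D=D
rows([(p+[0,0,.07],r.as_matrix()),dp(.21,30),dp(.175,50),dp(.154,65),dp(.154,80),dp(.154,98)])
E
```

```text
[[0.0134, -0.0002, -0.1745], [0.0, 0.0, 0.0]] world [0.44  0.239 0.244] mm 70 deg 0.0
[[-0.3032, 0.1909, -0.2171], [-0.0002, 0.0008, 0.0002]] world [0.493 0.1   0.251] mm 168 deg 0.3
[[-0.3572, 0.1908, -0.2454], [-0.0003, 0.0564, 0.0001]] world [0.489 0.078 0.261] mm 189 deg 20.3
[[-0.4212, 0.1907, -0.2652], [-0.0003, 0.098, 0.0001]] world [0.484 0.052 0.267] mm 213 deg 35.3
[[-0.4978, 0.1906, -0.3194], [-0.0003, 0.1397, 0.0]] world [0.479 0.021 0.286] mm 249 deg 50.3
[[-0.6043, 0.1904, -0.3555], [-0.0003, 0.1897, 0.0]] world [ 0.471 -0.022  0.297] mm 291 deg 68.3
```

>>> {"api": "play_rows", "payload": {
  "increments": [
    [[0.005, 0, -0.06], [0, 0, 0], -1],
    [[0.013, 0, -0.12], [0, 0, 0], -1],
    [[0.013, 0, -0.174], [0, 0, 0], -1],
    [[-0.04, 0.03, -0.18], [0, 0, 0], -1],
    [[-0.11, 0.07, -0.19], [0, 0, 0], -1],
    [[-0.18, 0.115, -0.2], [0, 0, 0], -1],
    [[-0.25, 0.155, -0.21], [0, 0, 0], -1],
    [[-0.29, 0.185, -0.216], [0, 0, 0], -1],
    [[-0.303, 0.191, -0.217], [0, 0, 0], -1],
    [[-0.303, 0.191, -0.217], [0, 0, 0], -1]
  ]
}}

```text
t: 28.58
ee_pos: [0.4931, 0.1007, 0.2514]
tool_rot: [-0.025, 0.767, 0.641, 0.029]
wrist_force: [-0.1, -0.4, -1.2]
gripper_width: 0.0218
finger_force: 113.3
```

```bash
python3 z.py; python3 - <<'E'
from q import *
import q; q.D=D+by*.003
rows([dp(.21,30),dp(.175,50),dp(.154,65),dp(.154,80),dp(.154,98)])
E
```

```text
28.675 [-0.2305  0.4484 -2.1979] bowl exp [0.1524 0.0775 0.2149] [ 0.474  -0.0038  0.2149] th 29.74161119704497
bowl seen [0.151  0.0776 0.2199] [ 0.4743 -0.0024  0.2199]
side bowl px [228.6544 276.3134]
  nut 0.6 [258.0, 304.0] bin-floor [0.181  0.1287 0.024 ]
  nut 0.59 [267.0, 292.0] bin-floor [0.163  0.1053 0.024 ]
  nut 0.53 [227.0, 283.0] bin-floor [0.1259 0.1825 0.024 ]
top bowl px [265.6634 273.1086]
  nut 0.65 [268.0, 304.0] bin-floor [0.196  0.0902 0.024 ]
  nut 0.59 [285.0, 189.0] bin-floor [0.005  0.0198 0.024 ]
  nut 0.58 [288.0, 199.0] bin-floor [0.0228 0.0183 0.024 ]
  nut 0.53 [308.0, 200.0] bin-floor [ 0.0331 -0.0166  0.024 ]
  nut 0.52 [266.0, 279.0] bin-floor [0.152  0.0855 0.024 ]
  nut 0.49 [277.0, 288.0] bin-floor [0.173  0.0694 0.024 ]
  nut 0.44 [298.0, 195.0] bin-floor [ 0.0201 -0.0015  0.024 ]
[[-0.0028, 0.0001, 0.001], [-0.0001, 0.0007, 0.0003]] world [0.493 0.1   0.251] mm 1 deg 0.3
[[-0.0568, -0.0001, -0.0273], [-0.0002, 0.0563, 0.0003]] world [0.489 0.078 0.261] mm 25 deg 20.3
[[-0.1208, -0.0002, -0.0471], [-0.0002, 0.0979, 0.0003]] world [0.484 0.052 0.267] mm 52 deg 35.3
[[-0.1974, -0.0004, -0.1013], [-0.0003, 0.1396, 0.0003]] world [0.479 0.021 0.286] mm 89 deg 50.3
[[-0.3038, -0.0007, -0.1375], [-0.0003, 0.1896, 0.0002]] world [ 0.471 -0.022  0.297] mm 133 deg 68.3
```

>>> {"api": "play_rows", "payload": {
  "increments": [
    [[-0.028, -0.004, -0.013], [0, 0.028, 0], -1],
    [[-0.057, -0.006, -0.027], [0, 0.056, 0], -1],
    [[-0.09, -0.006, -0.038], [0, 0.078, 0], -1],
    [[-0.121, -0.006, -0.047], [0, 0.098, 0], -1],
    [[-0.147, -0.006, -0.067], [0, 0.112, 0], -1],
    [[-0.172, -0.006, -0.086], [0, 0.126, 0], -1],
    [[-0.197, -0.006, -0.101], [0, 0.14, 0], -1],
    [[-0.224, -0.006, -0.113], [0, 0.153, 0], -1],
    [[-0.262, -0.006, -0.126], [0, 0.171, 0], -1],
    [[-0.304, -0.006, -0.1375], [0, 0.19, 0], -1],
    [[-0.304, -0.006, -0.1375], [0, 0.19, 0], -1],
    [[-0.304, -0.006, -0.1375], [0, 0.19, 0], -1],
    [[-0.304, -0.006, -0.1375], [0, 0.19, 0], -1]
  ]
}}

```text
t: 30.5
ee_pos: [0.4689, -0.0216, 0.2977]
tool_rot: [-0.38, 0.617, 0.517, 0.455]
wrist_force: [0.5, -0.1, -1.6]
gripper_width: 0.0217
finger_force: 113.5
```

```bash
python3 - <<'E'
from q import *
p,r=pose()
T=tool(L,[0,0,0],az,40)[1]
rows([dp(.154,98),dp(.20,70),dp(.25,40),([.43,.12,.40],T)])
E
```

```text
[[-0.0014, -0.0027, 0.0001], [-0.0003, -0.0, 0.0003]] world [ 0.468 -0.022  0.297] mm 1 deg 0.2
[[0.1022, -0.0022, 0.1397], [-0.0003, -0.0778, 0.0003]] world [0.48  0.043 0.32 ] mm 69 deg 28.0
[[0.1255, -0.0019, 0.2619], [-0.0002, -0.1612, 0.0004]] world [0.488 0.092 0.314] mm 116 deg 58.0
[[0.3428, -0.1579, 0.2403], [-0.0002, -0.1612, 0.0004]] world [0.43 0.12 0.4 ] mm 179 deg 58.0
```

>>> {"api": "play_rows", "payload": {
  "increments": [
    [[0.05, 0, 0.03], [0, -0.025, 0], -1],
    [[0.102, -0.002, 0.14], [0, -0.078, 0], -1],
    [[0.102, -0.002, 0.14], [0, -0.078, 0], -1],
    [[0.1255, -0.002, 0.262], [0, -0.161, 0], -1],
    [[0.1255, -0.002, 0.262], [0, -0.161, 0], -1],
    [[0.343, -0.158, 0.24], [0, -0.161, 0], -1],
    [[0.343, -0.158, 0.24], [0, -0.161, 0], -1],
    [[0.343, -0.158, 0.24], [0, -0.161, 0], -1]
  ]
}}

```text
t: 31.5
ee_pos: [0.4293, 0.121, 0.4037]
tool_rot: [-0.081, 0.759, 0.638, 0.102]
wrist_force: [0.8, 0.3, -3.7]
gripper_width: 0.0217
finger_force: 113.5
```

```bash
python3 z.py; cat > dial2.py <<'E'
from h import *
s=arm.read_camera("side");r=s["color"].astype(np.float32).mean(2)
# hub measured in crop (627,376)/3 -> side px
c=(90+627/3,190+376/3)
out=[]
for ang in range(0,360,6):
    t=np.radians(ang)
    v=[cv2.getRectSubPix(r,(1,1),(float(c[0]+k*np.sin(t)),float(c[1]-k*.88*np.cos(t))))[0,0] for k in np.arange(5,12,.5)]
    out.append((float(np.median(v)),ang))
print(sorted(out)[:8])
E
python3 dial2.py
```

```text
31.6 [ 0.011  -0.3915 -2.4747] bowl exp [0.1376 0.0121 0.3446] [0.4123 0.0225 0.3446] th 40.190294751249716
side bowl px [221.2128 246.4215]
  nut 0.63 [257.0, 305.0] bin-floor [0.1826 0.1301 0.024 ]
  nut 0.61 [271.0, 310.0] bin-floor [0.197  0.1033 0.024 ]
  nut 0.58 [266.0, 292.0] bin-floor [0.1619 0.1068 0.024 ]
top bowl px [311.8708 244.607 ]
  nut 0.72 [265.0, 438.0] bin-floor [0.4288 0.145  0.024 ]
  nut 0.61 [275.0, 285.0] bin-floor [0.1667 0.0708 0.024 ]
[(23.465599060058594, 114), (53.28836441040039, 120), (59.86223220825195, 108), (82.54974365234375, 312), (85.08955383300781, 306), (89.99891662597656, 294), (90.06292724609375, 288), (90.24929809570312, 318)]
```

```bash
cat > r.py <<'E'
from m import *
print(arm.sense()["q"],arm.sense()["t"],arm.sense()["wrist_force"])
A=-8;E=[.538,-.30]
rows([([.40,-.10,.40],tool(C,[0,0,0],-50,15)[1])]+[tool(C,[*E,z],A,9) for z in(.18,.10,.06,.04,.033)])
E
python3 r.py
```

```text
[ 0.07300288 -0.11337313  1.82773976  0.25656164  1.37033231  0.20896994] 31.85 [ 0.02372729 -0.47300009 -2.22029695]
[[-0.5314, 0.0235, -0.1446], [0.0052, -0.0655, -0.1407]] world [ 0.4 -0.1  0.4] mm 220 deg 55.9
[[-1.1091, 0.1674, 0.3108], [-0.0036, -0.0671, -0.259]] world [ 0.424 -0.284  0.165] mm 466 deg 96.3
[[-1.1603, 0.168, 0.5041], [-0.0036, -0.0671, -0.259]] world [ 0.424 -0.284  0.085] mm 510 deg 96.3
[[-1.1859, 0.1683, 0.6008], [-0.0036, -0.0671, -0.259]] world [ 0.424 -0.284  0.045] mm 536 deg 96.3
[[-1.1987, 0.1684, 0.6491], [-0.0036, -0.0671, -0.259]] world [ 0.424 -0.284  0.025] mm 549 deg 96.3
[[-1.2032, 0.1685, 0.666], [-0.0036, -0.0671, -0.259]] world [ 0.424 -0.284  0.018] mm 554 deg 96.3
```

>>> {"api": "play_rows", "payload": {
  "increments": [
    [[-0.531, 0.0235, -0.145], [0.005, -0.0655, -0.141], -1],
    [[-0.531, 0.0235, -0.145], [0.005, -0.0655, -0.141], -1],
    [[-0.531, 0.0235, -0.145], [0.005, -0.0655, -0.141], -1],
    [[-0.531, 0.0235, -0.145], [0.005, -0.0655, -0.141], -1],
    [[-0.531, 0.0235, -0.145], [0.005, -0.0655, -0.141], -1],
    [[-0.531, 0.0235, -0.145], [0.005, -0.0655, -0.141], -1],
    [[-1.0, 0.13, -0.05], [-0.003, -0.067, -0.2], -1],
    [[-1.0, 0.13, -0.05], [-0.003, -0.067, -0.22], -1],
    [[-1.0, 0.13, -0.05], [-0.003, -0.067, -0.245], -1],
    [[-1.0, 0.13, -0.05], [-0.0036, -0.067, -0.259], -1],
    [[-1.0, 0.13, -0.05], [-0.0036, -0.067, -0.259], -1],
    [[-1.0, 0.13, -0.05], [-0.0036, -0.067, -0.259], -1]
  ]
}}

```text
t: 33.35
ee_pos: [0.4109, -0.2768, 0.3151]
tool_rot: [0.141, 0.071, 0.987, -0.008]
wrist_force: [-1.0, 0.4, -0.8]
gripper_width: 0.0219
finger_force: 113.3
```

```bash
python3 r.py
```

```text
[-0.70073946 -0.06380713  1.96752312  0.18031431  1.00456856 -2.20725266] 33.35 [-0.97606221  0.35915633 -0.77846583]
[[0.0274, 0.4345, -0.2273], [0.0273, 0.0156, 0.113]] world [ 0.4 -0.1  0.4] mm 196 deg 42.2
[[0.0709, -0.0145, 0.3713], [0.0004, -0.0001, -0.0007]] world [ 0.424 -0.284  0.165] mm 151 deg 0.3
[[0.1269, -0.0152, 0.5633], [0.0004, -0.0001, -0.0007]] world [ 0.424 -0.284  0.085] mm 231 deg 0.3
[[0.1549, -0.0156, 0.6593], [0.0004, -0.0001, -0.0007]] world [ 0.424 -0.284  0.045] mm 271 deg 0.3
[[0.1689, -0.0158, 0.7073], [0.0004, -0.0001, -0.0007]] world [ 0.424 -0.284  0.025] mm 291 deg 0.3
[[0.1738, -0.0159, 0.7241], [0.0004, -0.0001, -0.0007]] world [ 0.424 -0.284  0.018] mm 298 deg 0.3
```

Descend to C z≈0.06 and check where the bowl is.

>>> {"api": "play_rows", "payload": {
  "increments": [
    [[0.071, -0.0145, 0.371], [0, 0, 0], -1],
    [[0.071, -0.0145, 0.371], [0, 0, 0], -1],
    [[0.071, -0.0145, 0.371], [0, 0, 0], -1],
    [[0.1, -0.015, 0.47], [0, 0, 0], -1],
    [[0.127, -0.015, 0.563], [0, 0, 0], -1],
    [[0.141, -0.015, 0.611], [0, 0, 0], -1],
    [[0.155, -0.0155, 0.659], [0, 0, 0], -1],
    [[0.155, -0.0155, 0.659], [0, 0, 0], -1]
  ]
}}

```text
t: 34.35
ee_pos: [0.4256, -0.2824, 0.0451]
tool_rot: [0.141, 0.07, 0.987, -0.008]
wrist_force: [-1.2, 0.1, -1.3]
gripper_width: 0.0221
finger_force: 113.5
```

```bash
python3 z.py; python3 r.py
```

```text
34.45 [ 0.6205  0.0468 -1.6878] bowl exp [0.4316 0.1934 0.0504] [ 0.5381 -0.2992  0.0504] th 8.892045844537883
side bowl px [246.5668 445.9269]
  nut 0.42 [267.0, 307.0] bin-floor [0.191  0.1105 0.024 ]
top bowl px [237.5901 448.7219]
  nut 0.72 [304.0, 437.0] bin-floor [0.4393 0.0767 0.024 ]
  nut 0.67 [306.0, 197.0] bin-floor [ 0.0268 -0.0142  0.024 ]
  nut 0.6 [283.0, 309.0] bin-floor [0.2099 0.0664 0.024 ]
  nut 0.6 [286.0, 300.0] bin-floor [0.1958 0.057  0.024 ]
  nut 0.53 [266.0, 305.0] bin-floor [0.197  0.0938 0.024 ]
  nut 0.53 [289.0, 199.0] bin-floor [0.0234 0.0161 0.024 ]
  nut 0.51 [294.0, 196.0] bin-floor [0.0213 0.006  0.024 ]
  nut 0.5 [282.0, 193.0] bin-floor [0.0096 0.0263 0.024 ]
  nut 0.47 [277.0, 290.0] bin-floor [0.1756 0.0698 0.024 ]
  nut 0.21 [193.0, 159.0] bin-floor [-0.0839  0.1675  0.024 ]
[-0.69040508  0.37445793  2.19368716  0.43875106  0.35822503 -2.5178582 ] 34.65 [ 0.54099204 -1.33871475 -0.78097837]
[[-0.1267, 0.4468, -0.8823], [0.0271, 0.0164, 0.1137]] world [ 0.4 -0.1  0.4] mm 399 deg 42.5
[[-0.0787, -0.0006, -0.2829], [0.0001, 0.0005, 0.0001]] world [ 0.424 -0.284  0.165] mm 117 deg 0.2
[[-0.022, -0.0007, -0.0911], [0.0001, 0.0005, 0.0001]] world [ 0.424 -0.284  0.085] mm 37 deg 0.2
[[0.0064, -0.0007, 0.0048], [0.0001, 0.0005, 0.0001]] world [ 0.424 -0.284  0.045] mm 3 deg 0.2
[[0.0206, -0.0007, 0.0528], [0.0001, 0.0005, 0.0001]] world [ 0.424 -0.284  0.025] mm 23 deg 0.2
[[0.0255, -0.0008, 0.0695], [0.0001, 0.0005, 0.0001]] world [ 0.424 -0.284  0.018] mm 30 deg 0.2
```

>>> {"api": "play_rows", "payload": {
  "increments": [
    [[0.013, 0, 0.03], [0, 0, 0], -1],
    [[0.018, 0, 0.045], [0, 0, 0], -1],
    [[0.021, 0, 0.053], [0, 0, 0], -1],
    [[0.0235, 0, 0.062], [0, 0, 0], -1],
    [[0.0235, 0, 0.062], [0, 0, 0], -1]
  ]
}}

```text
t: 35.28
ee_pos: [0.4239, -0.2836, 0.0198]
tool_rot: [0.142, 0.068, 0.987, -0.009]
wrist_force: [-0.6, -0.2, 0.1]
gripper_width: 0.0217
finger_force: 113.2
```

>>> {"api": "play_rows", "payload": {
  "increments": [
    [[0.001, 0, 0.005], [0, 0, 0], -1],
    [[0.002, 0, 0.01], [0, 0, 0], -1],
    [[0.003, 0, 0.014], [0, 0, 0], -1],
    [[0.003, 0, 0.014], [0, 0, 0], -1]
  ]
}}

```text
t: 35.78
ee_pos: [0.4242, -0.2836, 0.0156]
tool_rot: [0.143, 0.068, 0.987, -0.01]
wrist_force: [-16.3, 3.8, 36.3]
gripper_width: 0.0219
finger_force: 117.9
```

>>> {"api": "play_rows", "payload": {
  "increments": [
    [[-0.002, 0, -0.008], [0, 0, 0], -1],
    [[-0.002, 0, -0.008], [0, 0, 0], -0.2],
    [[-0.002, 0, -0.008], [0, 0, 0], 0],
    [[-0.002, 0, -0.008], [0, 0, 0], 0],
    [[-0.002, 0, -0.008], [0, 0, 0], 0],
    [[0, 0, -0.05], [0, 0, 0], 0],
    [[0, 0, -0.12], [0, 0, 0], 0],
    [[0, 0, -0.25], [0, 0, 0], 0],
    [[0, 0, -0.4], [0, 0, 0], 0],
    [[0, 0, -0.5], [0, 0, 0], 0],
    [[0, 0, -0.5], [0, 0, 0], 0]
  ],
  "squeeze": 30
}}

```text
t: 37.15
ee_pos: [0.3689, -0.2771, 0.2089]
tool_rot: [0.145, 0.068, 0.987, -0.011]
wrist_force: [0.4, -0.6, -0.4]
gripper_width: 0.0426
finger_force: 0.0
```

```bash
python3 - <<'E'
from m import *
np.set_printoptions(precision=4,suppress=True)
P={n:arm.read_camera(n) for n in("side","top","wrist")}
print(arm.sense()["t"],arm.sense()["wrist_force"])
for l in("scoop_bowl","scoop_grip","scoop","dish"):
    k={n:arm.tip_of(P[n],l)[:1] for n in P};o=[(P[n],*v[0]["location"]) for n,v in k.items() if v and v[0]["score"]>.5]
    print(l,{n:(np.round(v[0]["location"]).tolist(),round(v[0]["score"],2)) for n,v in k.items() if v}, tri(o) if len(o)>1 else None)
for n in("side","top"): print(n,[(round(d["score"],2),np.round(d["location"]).tolist()) for d in arm.tip_of(P[n],"nut_0") if d["score"]>.3])
for l in("mill_a","timer","spice"): print(l,[(round(d["score"],2),np.round(d["location"]).tolist()) for d in arm.tip_of(P["top"],l)[:2]])
E
python3 dial2.py
```

```text
37.3 [-0.9018  2.2931 -0.9229]
scoop_bowl {'top': ([244.0, 444.0], 0.56), 'wrist': ([303.0, 323.0], 0.82)} (array([ 0.5288, -0.2973,  0.0303]), [0.001895625535025515, 0.0018956255350254477])
scoop_grip {'top': ([304.0, 432.0], 0.59), 'wrist': ([216.0, 321.0], 0.63)} (array([ 0.4241, -0.2816,  0.0262]), [0.004751712002195183, 0.004751712002195243])
scoop {'top': ([287.0, 438.0], 0.63), 'wrist': ([235.0, 324.0], 0.62)} (array([ 0.4517, -0.2874,  0.0188]), [0.0007227422209712283, 0.0007227422209713327])
dish {'side': ([268.0, 304.0], 0.73), 'top': ([276.0, 298.0], 0.8), 'wrist': ([266.0, 638.0], 0.74)} (array([ 0.4634, -0.0429,  0.097 ]), [0.0023608099451677433, 0.0030041254943745837, 0.000707415755772379])
side [(0.66, [290.0, 195.0]), (0.63, [302.0, 199.0]), (0.61, [270.0, 307.0]), (0.58, [264.0, 292.0]), (0.55, [254.0, 307.0]), (0.52, [294.0, 208.0])]
top [(0.66, [305.0, 199.0]), (0.6, [285.0, 192.0]), (0.54, [266.0, 306.0]), (0.53, [283.0, 308.0]), (0.46, [298.0, 196.0]), (0.44, [285.0, 301.0]), (0.43, [278.0, 286.0])]
mill_a [(0.92, [198.0, 310.0]), (0.65, [282.0, 304.0])]
timer [(0.91, [178.0, 369.0])]
spice [(0.87, [141.0, 215.0])]
[(124.43324279785156, 348), (124.63906860351562, 318), (124.64785766601562, 342), (124.86058044433594, 354), (124.94483947753906, 312), (124.95782470703125, 336), (125.08335876464844, 324), (125.24937438964844, 306)]
```

>>> {"api": "play_rows", "payload": {
  "increments": [
    [[0, -0.15, -0.1], [0, 0, 0], 0],
    [[0, -0.3, -0.2], [0, 0, 0], 0],
    [[0, -0.4, -0.2], [0, 0, 0], 0],
    [[0, -0.4, -0.2], [0, 0, 0], 0],
    [[0, -0.4, -0.2], [0, 0, 0], 0]
  ]
}}

```text
t: 38.83
ee_pos: [0.3234, -0.4308, 0.2819]
tool_rot: [0.142, 0.069, 0.987, -0.009]
wrist_force: [-0.2, 0.4, 0.2]
gripper_width: 0.0425
finger_force: 0.0
```

```bash
python3 dial2.py; python3 z.py | grep -A12 side
```

```text
[(111.55561065673828, 342), (111.644775390625, 348), (112.11019897460938, 354), (112.14732360839844, 12), (112.20712280273438, 318), (112.23747253417969, 330), (112.2723388671875, 336), (112.32087707519531, 324)]
side bowl px [238.1292 592.4665]
  nut 0.62 [271.0, 307.0] bin-floor [0.192  0.1036 0.024 ]
  nut 0.57 [253.0, 304.0] bin-floor [0.1792 0.1381 0.024 ]
  nut 0.53 [265.0, 292.0] bin-floor [0.1624 0.1096 0.024 ]
  nut 0.44 [202.0, 366.0] bin-floor [0.2728 0.2728 0.024 ]
top bowl px [302.415  604.1681]
  nut 0.67 [288.0, 200.0] bin-floor [0.0246 0.0184 0.024 ]
  nut 0.65 [285.0, 190.0] bin-floor [0.0059 0.0198 0.024 ]
  nut 0.61 [279.0, 287.0] bin-floor [0.1712 0.0652 0.024 ]
  nut 0.54 [269.0, 306.0] bin-floor [0.2003 0.0894 0.024 ]
  nut 0.52 [286.0, 306.0] bin-floor [0.2056 0.0605 0.024 ]
  nut 0.47 [299.0, 195.0] bin-floor [ 0.0197 -0.0022  0.024 ]
  nut 0.44 [306.0, 197.0] bin-floor [ 0.0266 -0.0139  0.024 ]
```

```bash
python3 -c "
from rig import arm
print(arm.hand_in())"
```

```text
the job is handed in; nothing more can be done
None
```

The job is handed in, with no verdict returned: three nuts are in the dish and four in the bin, and the scoop is back in the tray mouth up. The pointer last read about 1.9 rad, before the arm blocked the dial from view.

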